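Close the vial and hold the column flange over the stone table top's inserts

TASK

Close the thread-locking vial first: draw its glass stopper rod, the one with the broad collar, out of the wooden tool block, push it down the vial's narrow mouth until the collar sits on the rim, and let go of it. Then lift the large steel column flange and hold it level, hovering about 10 mm above the face-down stone table top without touching the stone, with its four holes over the four brass inserts so that every thread shows clear through its hole, and finish while still holding it there for a workmate to start the screws. Do not tip the vial, and leave everything else on the bench and in the tool block where it is.

Things in the scene. Friction and masses are not known exactly. Their poses are not given: they have to be found in the camera images.
- stopper_grip (a point): stopper rod of the vial: a 6 mm clear glass rod, 58 mm long, under a black collar disc 18 mm across and 5 mm thick, under a smooth black round grip barrel 12 mm across and 44 mm tall; 20 g. It starts upright in one of the tool block's three holes (which one varies), its collar resting on the block's top face. This point is the middle of the grip barrel, 85 mm above the rod's tip and 22 mm above the collar's top face; z points up the rod
- rack_top (a point): centre of the top face of the wooden tool block, 150 x 46 mm and 70 mm tall, fixed. Its row of three 8 mm holes, 62 mm deep, runs along its x at -45, 0 and +45 mm; a tool stands in each
- vial_mouth (a point): centre of the open mouth of the narrow amber glass vial, 82 mm above the bench; the neck's bore is 10 mm, the rim 18 mm across outside, free depth 72 mm. The vial stands in a 70 x 70 x 30 mm pale stone foot, loose on the bench, 0.45 kg together. z points up out of the mouth
- flange_center (a point): welded steel column flange, about 0.58 kg, lying plate down: a plate 130 mm (along its x) x 90 mm (along its y) x 5 mm with an upright square tube socket, 34 x 34 mm outside, 45 mm tall, on its middle, sides parallel to the plate's. This point lies on the socket's axis, 25 mm above the plate's underside (half-way up the 50 mm height); x along the plate's length, z up out of the socket
- slab: small stone table top lying face down on two battens, fixed: 240 x 240 mm, its upper (slate) face 40 mm above the bench. Origin on the bench under its centre; x runs along the long side of its rectangle of four threaded brass inserts (100 x 60 mm between centres), z up
- hole_a (a point): centre of one of the flange plate's four 13 mm holes, on the plate's underside, at +x +y of the flange (+50, +30 mm)
- hole_b (a point): centre of one of the flange plate's four 13 mm holes, on the plate's underside, at +x -y of the flange (+50, -30 mm)
- hole_c (a point): centre of one of the flange plate's four 13 mm holes, on the plate's underside, at -x -y of the flange (-50, -30 mm)
- hole_d (a point): centre of one of the flange plate's four 13 mm holes, on the plate's underside, at -x +y of the flange (-50, +30 mm)
- thread_a (a point): mouth of one of the four 6 mm threaded brass inserts, in the table top's upper face, at +x +y of the slab (+50, +30 mm). The flange fits either way round (half a turn)
- thread_b (a point): mouth of one of the four 6 mm threaded brass inserts, in the table top's upper face, at +x -y of the slab (+50, -30 mm). The flange fits either way round (half a turn)
- thread_c (a point): mouth of one of the four 6 mm threaded brass inserts, in the table top's upper face, at -x -y of the slab (-50, -30 mm). The flange fits either way round (half a turn)
- thread_d (a point): mouth of one of the four 6 mm threaded brass inserts, in the table top's upper face, at -x +y of the slab (-50, +30 mm). The flange fits either way round (half a turn)
- scriber: steel marking scriber standing in the tool block: slim dark steel body 11 mm thick, 50 mm tall, with a 13 mm steel cap on top; no broad collar. Bystander. Origin at the centre of its underside
- file: needle file standing in the tool block: pear-shaped pale wooden handle up to 22 mm thick with a brass ferrule. Bystander. Origin at the centre of its underside
- small_flange: another, smaller steel flange, 80 x 80 mm plate with a round 27 mm tube, 35 mm tall, lying on the bench. Bystander, not the one to use. Origin at the centre of its underside
- pumice: grey rubbing stone, 90 x 55 x 38 mm. Bystander. Origin at the centre of its underside
- jar: squat green glass jar with a steel lid, 64 mm across, 75 mm tall. Bystander. Origin at the centre of its underside
- wax_tin: round flat aluminium tin, 73 mm across, 21 mm tall. Bystander. Origin at the centre of its underside
- offcut: green-grey stone offcut, 100 x 60 x 9 mm. Bystander. Origin at the centre of its underside
- flange: the column flange itself, its origin at the centre of the plate's underside, axes as point flange_center
- vial: the vial with its stone foot: origin at the centre of the foot's underside, z up
- stopper: the stopper rod itself, its origin at the lower end of the glass rod, 58 mm below the collar's underside; z up the rod
Not all that is in view belongs to the job. Leave any red look-alike of the flange alone.

How it is judged:
By the outcome, as a careful person would: the job done as asked, in the order asked, and still so for the second after the job is handed in, while the arm keeps its last pose, push and grip.
It also fails if it takes over 58 s, if anything falls off the work surface, if the arm or the gripper's body presses on something with over 40 N, if the wrist force passes 120 N, or if a joint passes its speed limit or range.

ROBOT

A 6-joint arm with a two-finger parallel gripper is mounted at the origin on the work surface. World frame = base frame: x ahead of the robot, y to its left, z up, the work surface at z = 0. Lengths are in mm, angles in rad, forces in N, time in s.
With the tool pointing down it reaches from about 400 to 925 mm from the base axis. Payload 12.5 kg.
Tool frame: the origin (TCP) lies midway between the tips of the shut fingers; the grasp point (between the pads) lies 19 mm behind it; z points along the fingers, y is the direction in which the jaws open and shut (so a half turn about z gives the same grasp; the last joint's range is limited). The gripper opens to 95 mm and grips with 3 to 60 N. Pads are 20 mm wide; open, the fingers measure 119 mm over their backs; the gripper's body (75 mm by 180 mm) begins 59 mm behind the grasp point.
Start: joints at [-1.36, 0.491, 1.559, -0, 1.092, -0.106], TCP at [194.728, -593.909, 214.661] pointing down, gripper open.
Joint ranges: [-3.1, 3.1], [-0.84, 2.19], [0.05, 2.79], [-1.13, 4.28], [0.06, 2.93], [-2.69, 2.69]. Speed limits (rad/s): [2.22, 2.22, 2.79, 3.14, 3.14, 3.14].

INTERFACE

Orientations are given as [roll, pitch, yaw] about the fixed x, y, z axes, in that order (R = Rz(yaw) Ry(pitch) Rx(roll)).
In Python, from cell import env gives the robot as it stands.
- The arm moves only by the tool drive_tool, never from a script. Its argument "increments" is a list of rows, each a list of 2 entries, a list of its own where there are three numbers: the shift along the tool's x, y, z as a fraction of full scale, then the turn, a rotation vector about the tool's x, y, z as a fraction of full scale. In form: [[[x, y, z], [ax, ay, az]], ...]. A call has 1 to 5 rows; each row shifts and turns the commanded pose from where the row before left it, along the tool's axes as they then stand; what a row does not reach is not made up. Full scale, the value 1, is 30 mm for a shift and 0.08 rad for a turn. A row lasts 1/12 s, in which the tool goes at most 41.7 mm and 7.16 degrees, less where a joint would pass 70% of its speed; a pose out of reach is approached as far as the arm can. A call with a number of a shift or a turn outside -1 to 1 is refused whole. A call with a gripper value outside its range is refused whole. "jaw" is the opening, from -1 (shut) to 1 (fully open), so that 0 is half open, set as the call begins (left out, the last holds). The fingers move at their own pace and stop on an object; the grip force is fixed at half the most. Time passes only in rows, so rows that do not move let the fingers close. It gives the time, the measured TCP pose, the force and the opening at its end, in the units of the state.
- env.state(): the state, without advancing time (a new reading comes with each control period).
- env.read_camera(name): name is "scene" or "top" or "wrist"; returns a dict with "pixels" (384x512x3 uint8, blue, green, red), "vertical_fov" (degrees; the focal length in pixels is half the picture's height over the tangent of half this angle, whatever the lens; pixels are square), "cx", "cy" (the principal point, pixels), "world_to_cam" (4x4, takes a point from world to camera coordinates). Camera axes: x right, y down, z forward; pixel columns grow to the right and rows downward; lengths in mm; the calibration is good to about 2 mm. A picture is of the moment at which its call begins. There is no depth.
- env.job_done(): hands the job in, once; it reports no verdict.
Trained networks look in a picture, given as the dict that the camera call returned (one of the last four; its "shot" number tells which), for a name from the list of things; names that differ only in an ending like _2 or _b are one class to them, and where a whole thing is asked for, a point or a joint stands for the part that bears it (a point fixed in the world has none). Each returns a list of dicts, best first, with "score" (0 to 1); they miss things now and then, are a little off and sometimes report something else, mostly with a low value. They report only what shows in the picture. A call takes as long as a camera call. They do not tell look-alikes from the thing itself.
- env.boxes_of(target, picture): "point" ([x, y, z] in mm, in world coordinates, good to about 4 mm: the middle of the surface that is visible of it).
- env.tip_of(target, picture): "point" ([x, y, z] in mm, in world coordinates, good to about 4 mm: a listed point, or the origin of a listed thing).
The state is a dict: "t": time; "joints": joint angles; "qvel": joint speeds; "tau": joint torques, N m; "eef_pos": TCP position; "tcp_rot": TCP orientation; "ft_force": force on the tool from outside, world axes, zero at the start; "moment": the same for the moment, N m; "opening": opening from 0.0 (shut) to 1.0 (fully open).
Only numpy, scipy, OpenCV 4.12 (cv2) and the standard library are available. Lean on these libraries where they do the work, as an engineer would, in place of code of your own. Each camera call takes 0.05 s, during which the arm holds its last target.

## Working session

There is one attempt and no reset: what is moved stays moved. The work goes in short steps, Python scripts to look and compute and a tool call to move; the robot and the scene stay as the last step left them, time stands still between calls to the robot, and variables do not carry over. Pictures are saved under pics/ and viewed, and the job is handed in when it is done.

Besides the shell and the picture viewer there is one more tool, called after "Call:" in YAML: its name, and indented under it one key for each argument. drive_tool: Moves the arm, as the interface text tells. Its arguments: {"type":"object","properties":{"increments":{"type":"array","items":{"type":"array"}},"jaw":{"type":"number"}},"required":["increments"]}

```bash
ls; mkdir -p pics; cat > h.py <<'E'
import numpy as np, cv2
from cell import env
def shot(n,f=None):
    p=env.read_camera(n)
    if f: cv2.imwrite('pics/'+f,p['pixels'])
    return p
def proj(p,X):
    M=np.array(p['world_to_cam']);c=M[:3,:3]@np.array(X,float)+M[:3,3]
    f=192/np.tan(np.radians(p['vertical_fov'])/2)
    return np.array([p['cx']+f*c[0]/c[2],p['cy']+f*c[1]/c[2]])
def atz(p,u,v,z):
    M=np.array(p['world_to_cam']);R=M[:3,:3];t=M[:3,3];f=192/np.tan(np.radians(p['vertical_fov'])/2)
    C=-R.T@t;d=R.T@np.array([(u-p['cx'])/f,(v-p['cy'])/f,1.]);return C+d*(z-C[2])/d[2]
E
python3 - <<'E'
from h import *
s=env.state();print(s)
for n in ['scene','top','wrist']:
    p=shot(n,n+'0.png');print(n,p['vertical_fov'],p['cx'],p['cy'],np.round(p['world_to_cam'],3).tolist())
    for t in ['stopper_grip','rack_top','vial_mouth','flange_center','slab','scriber','file','small_flange','hole_a','thread_a','flange','vial']:
        r=env.tip_of(t,p)
        for q in r[:4]: print(t,np.round(q['point'],1),round(q['score'],2),np.round(proj(p,q['point'])))
print(env.state()['t'])
E
```

```text
pics
{'t': 0.0, 'joints': array([-1.35957587e+00,  4.91576378e-01,  1.55949775e+00, -1.83053479e-05,
        1.09169613e+00, -1.05591314e-01]), 'qvel': array([-0.00077987,  0.00193439, -0.00026299,  0.00031056,  0.00137465,
       -0.00022376]), 'tau': array([ 2.31216982e-03, -6.12636566e+01, -2.58172721e+01,  6.91905781e-02,
        4.83246823e-02, -1.43244242e-04]), 'eef_pos': array([ 194.67781677, -593.62583994,  214.03467167]), 'tcp_rot': array([-3.14041990e+00, -1.07969163e-04,  3.16820154e-01]), 'ft_force': array([-0.52962347,  0.58946964,  0.16092785]), 'moment': array([ 0.01046322, -0.01772104, -0.0240854 ]), 'opening': 1.0012937726855369}
scene 52.943447964989716 256.6727804259096 191.05130156142252 [[0.27, 0.963, -0.015, -120.223], [0.779, -0.228, -0.584, -372.061], [-0.565, 0.146, -0.812, 1399.994], [0.0, 0.0, 0.0, 1.0]]
stopper_grip [282.  347.8  -1.6] 0.57 [343. 122.]
stopper_grip [ 585.5 -395.4   97.3] 0.51 [114. 240.]
stopper_grip [ 541.7 -393.1   12.8] 0.22 [124. 241.]
rack_top [ 545.5 -389.5   69.3] 0.69 [119. 231.]
vial_mouth [ 451.6 -269.    82.5] 0.7 [161. 188.]
v
[... 1898 characters left out ...]
.3] 0.95 [192. 253.]
hole_a [508.6 388.8  -1.2] 0.94 [133. 199.]
hole_a [258.5 250.1   0.5] 0.84 [175. 279.]
hole_a [456.4 290.2  -2.2] 0.74 [164. 216.]
thread_a [455.3  37.   40.8] 0.88 [243. 216.]
thread_a [551.1 -30.6  42.8] 0.82 [265. 185.]
thread_a [552.9  29.3  36.3] 0.67 [246. 184.]
thread_a [449.5 -18.9  41. ] 0.64 [261. 218.]
flange [480.7 333.2  -4.9] 0.89 [151. 208.]
flange [286.  200.    0.9] 0.7 [191. 270.]
vial [ 446.4 -269.1   -2.3] 0.76 [340. 220.]
vial [ 536.4 -387.9   12. ] 0.23 [378. 191.]
wrist 61.04725395336293 246.46142402402427 191.0658613729863 [[0.312, -0.95, 0.0, -624.9], [-0.918, -0.301, 0.259, -27.476], [-0.246, -0.081, -0.966, 391.264], [0.0, 0.0, 0.0, 1.0]]
1.95
```

View pictures.

```bash
python3 - <<'E'
import cv2,numpy as np
a=cv2.imread('pics/scene0.png');b=cv2.imread('pics/top0.png')
cv2.imwrite('pics/scene0b.png',cv2.resize(a,(800,600),interpolation=cv2.INTER_CUBIC))
cv2.imwrite('pics/top0b.png',cv2.resize(b,(800,600),interpolation=cv2.INTER_CUBIC))
c=cv2.resize(a[150:280,60:200],None,fx=5,fy=4.6,interpolation=cv2.INTER_CUBIC);cv2.imwrite('pics/crop0.png',c)
E
```

```text
(no output)
```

View pics/scene0b.png

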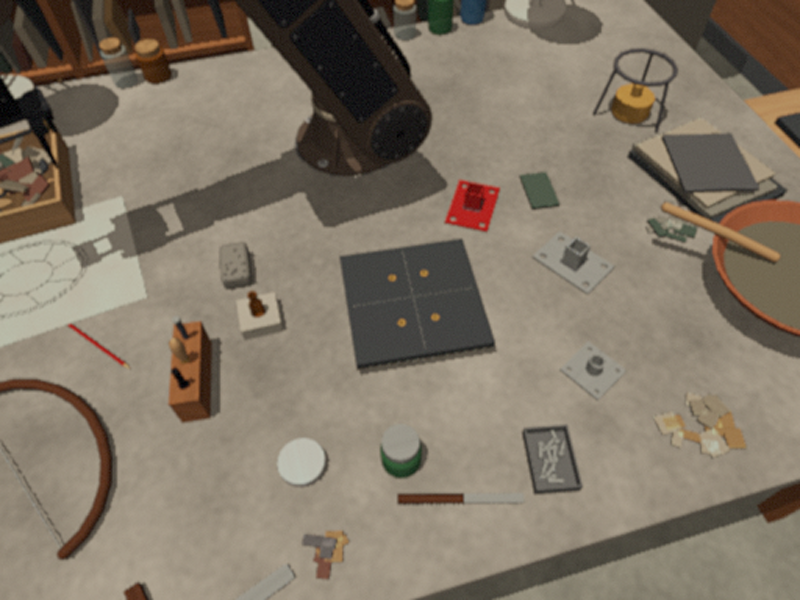

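View pics/top0b.png

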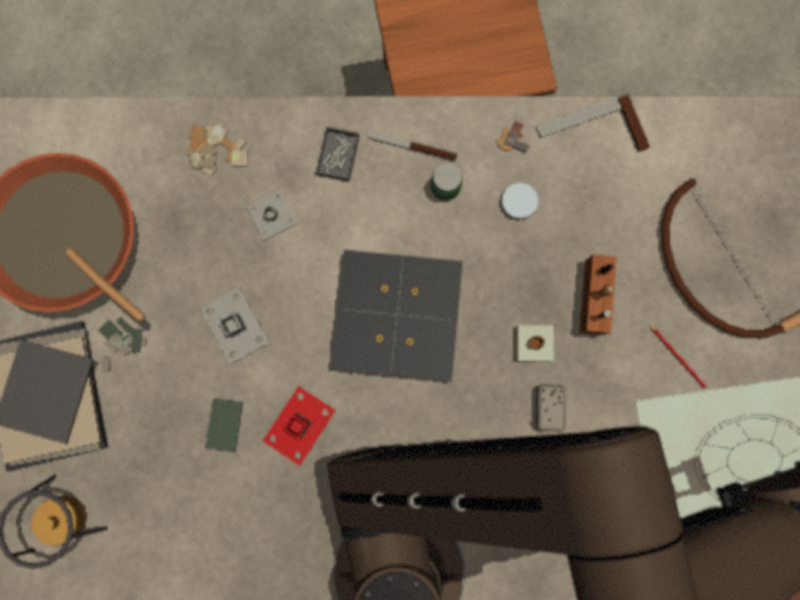

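View pics/crop0.png

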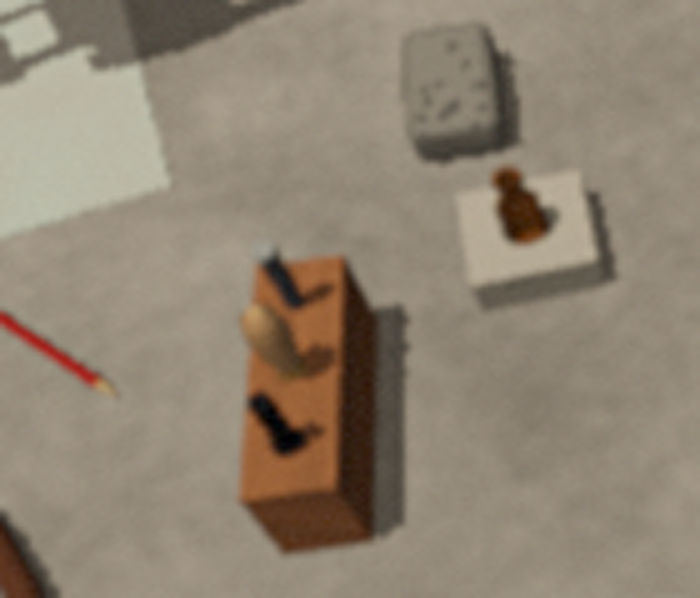

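View pics/wrist0.png

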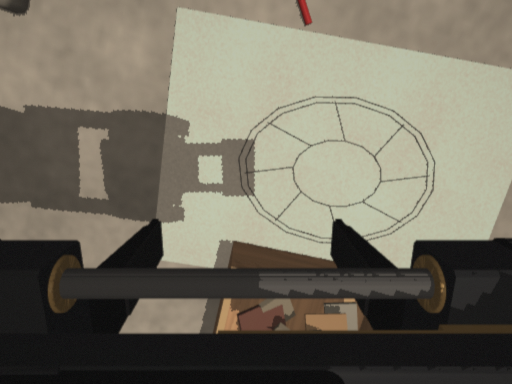

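```bash
cat >> h.py <<'E'
from scipy.spatial.transform import Rotation as Rn
def st():
    s=env.state();print('t',round(s['t'],2),'pos',np.round(s['eef_pos'],1),'rot',np.round(s['tcp_rot'],3),'F',np.round(s['ft_force'],1),'op',round(s['opening'],3),'q',np.round(s['joints'],2));return s
def toolR(s): return Rn.from_euler('xyz',s['tcp_rot'])
def go(X,yaw,s=None):
    # print the increments (in units) needed
    s=s or env.state();R=toolR(s);d=R.inv().apply(np.array(X)-s['eef_pos'])
    Rt=Rn.from_euler('xyz',[np.pi,0,yaw]);w=(R.inv()*Rt).as_rotvec()
    print('shift units',np.round(d/30,3),'turn units',np.round(w/.08,3))
E
python3 - <<'E'
from h import *
s=st();p=shot('wrist');M=np.array(p['world_to_cam']);C=-M[:3,:3].T@M[:3,3]
R=toolR(s);print('cam in tool',R.inv().apply(C-s['eef_pos']),'fwd',R.inv().apply(M[2,:3]), 'right',R.inv().apply(M[0,:3]))
np.save('camtool.npy',np.vstack([R.inv().apply(C-s['eef_pos'])]))
# rays
for n in ['scene0','top0']: pass
go([587-40,-396+4,260],-0.10,s)
go([587,-396,260],-0.10,s)
E
```

```text
t 1.95 pos [ 194.7 -593.9  214.7] rot [3.141 0.    0.317] F [ 0.1 -0.2  0.1] op 1.004 q [-1.36  0.49  1.56  0.    1.09 -0.11]
cam in tool [  74.98220302   -0.18613463 -170.4563055 ] fwd [-2.59163627e-01  1.33455751e-04  9.65833421e-01] right [ 2.27619533e-04  9.99999971e-01 -7.70992616e-05]
shift units [13.254 -2.737 -1.511] turn units [ 1.00e-03 -0.00e+00  5.21e+00]
shift units [14.48  -2.195 -1.511] turn units [ 1.00e-03 -0.00e+00  5.21e+00]
```

```bash
cat >> h.py <<'E'
def plan(X,yaw,N=None,s=None):
    """split evenly in N rows; per-row values in the tool axes as they then stand"""
    s=s or env.state();R=toolR(s);P=np.array(s['eef_pos']);X=np.array(X,float)
    w=(R.inv()*Rn.from_euler('xyz',[np.pi,0,yaw])).as_rotvec()
    if N is None: N=max(1,int(np.ceil(max(np.linalg.norm(X-P)/27,np.abs(w).max()/.075))))
    dw=Rn.from_rotvec(w/N);step=(X-P)/N
    print('N',N)
    rows=[]
    for i in range(N):
        rows.append([[float(v) for v in np.round(R.inv().apply(step)/30,3)],[float(v) for v in np.round(w/N/.08,3)]]);R=R*dw
    for i in range(0,N,5): print(rows[i:i+5])
E
python3 - <<'E'
from h import *
plan([575,-396,250],-0.10)
E
```

```text
N 16
[[[0.881, -0.145, -0.074], [0.0, 0.0, 0.326]], [[0.877, -0.168, -0.074], [0.0, 0.0, 0.326]], [[0.872, -0.191, -0.074], [0.0, 0.0, 0.326]], [[0.867, -0.213, -0.074], [0.0, 0.0, 0.326]], [[0.861, -0.236, -0.074], [0.0, 0.0, 0.326]]]
[[[0.855, -0.258, -0.074], [0.0, 0.0, 0.326]], [[0.848, -0.28, -0.074], [0.0, 0.0, 0.326]], [[0.84, -0.302, -0.074], [0.0, 0.0, 0.326]], [[0.832, -0.324, -0.074], [0.0, 0.0, 0.326]], [[0.823, -0.346, -0.074], [0.0, 0.0, 0.326]]]
[[[0.814, -0.367, -0.074], [0.0, 0.0, 0.326]], [[0.804, -0.388, -0.074], [0.0, 0.0, 0.326]], [[0.794, -0.409, -0.074], [0.0, 0.0, 0.326]], [[0.783, -0.43, -0.074], [0.0, 0.0, 0.326]], [[0.772, -0.45, -0.074], [0.0, 0.0, 0.326]]]
[[[0.76, -0.47, -0.074], [0.0, 0.0, 0.326]]]
```

Candidates in the scene picture: scriber, with a slim body and steel cap, at (117,211). File, with a pale pear-shaped handle, at (114,225). Black piece with a broad collar at (115,243), which is the stopper. The crop shows the collar. For the flange: the red look-alike at (301,131), the small round-tube flange at (377,237), and the grey square-socket plate at (367,167), which is the one to use.

Call:
drive_tool:
  increments:
    - [[0.88,-0.15,-0.08],[0,0,0.33]]
    - [[0.88,-0.17,-0.08],[0,0,0.33]]
    - [[0.87,-0.19,-0.08],[0,0,0.33]]
    - [[0.87,-0.21,-0.08],[0,0,0.33]]
    - [[0.86,-0.24,-0.08],[0,0,0.33]]
  jaw: 0

```text
t: 2.42
eef_pos: [314.6, -531.3, 226.8]
tcp_rot: [3.141, -0.0, 0.183]
ft_force: [0.5, -1.0, 0.3]
opening: 0.707
```

Call:
drive_tool:
  increments:
    - [[0.86,-0.26,-0.08],[0,0,0.33]]
    - [[0.85,-0.28,-0.08],[0,0,0.33]]
    - [[0.84,-0.3,-0.08],[0,0,0.33]]
    - [[0.83,-0.32,-0.08],[0,0,0.33]]
    - [[0.82,-0.35,-0.08],[0,0,0.33]]

```text
t: 2.83
eef_pos: [433.7, -469.7, 238.9]
tcp_rot: [3.141, -0.0, 0.052]
ft_force: [-0.6, 0.1, -0.2]
opening: 0.503
```

Call:
drive_tool:
  increments:
    - [[0.81,-0.37,-0.07],[0,0,0.33]]
    - [[0.8,-0.39,-0.07],[0,0,0.33]]
    - [[0.8,-0.41,-0.07],[0,0,0.33]]
    - [[0.78,-0.43,-0.07],[0,0,0.33]]
    - [[0.77,-0.45,-0.07],[0,0,0.33]]

```text
t: 3.25
eef_pos: [552.6, -408.1, 249.3]
tcp_rot: [3.142, -0.0, -0.08]
ft_force: [-0.1, 0.2, -0.6]
opening: 0.503
```

```bash
python3 - <<'E'
from h import *
s=st()
p=shot('wrist','w1.png')
cv2.imwrite('pics/w1b.png',cv2.resize(p['pixels'],(800,600),interpolation=cv2.INTER_CUBIC))
for t in ['stopper_grip','rack_top','stopper','scriber','file']:
    for q in env.tip_of(t,p)[:3]: print(t,np.round(q['point'],1),round(q['score'],2),np.round(proj(p,q['point'])))
E
```

```text
t 3.25 pos [ 552.6 -408.1  249.3] rot [ 3.142 -0.    -0.08 ] F [-0.1  0.2 -0.6] op 0.503 q [-0.73  0.55  1.35 -0.    1.24  0.92]
stopper_grip [ 589.5 -395.5  102. ] 0.55 [232. 145.]
rack_top [ 539.5 -393.9   74.8] 0.59 [235. 188.]
stopper [ 584.6 -397.8    9.8] 0.75 [237. 140.]
file [ 542.4 -388.4    8.7] 0.59 [233. 173.]
```

View pics/w1b.png

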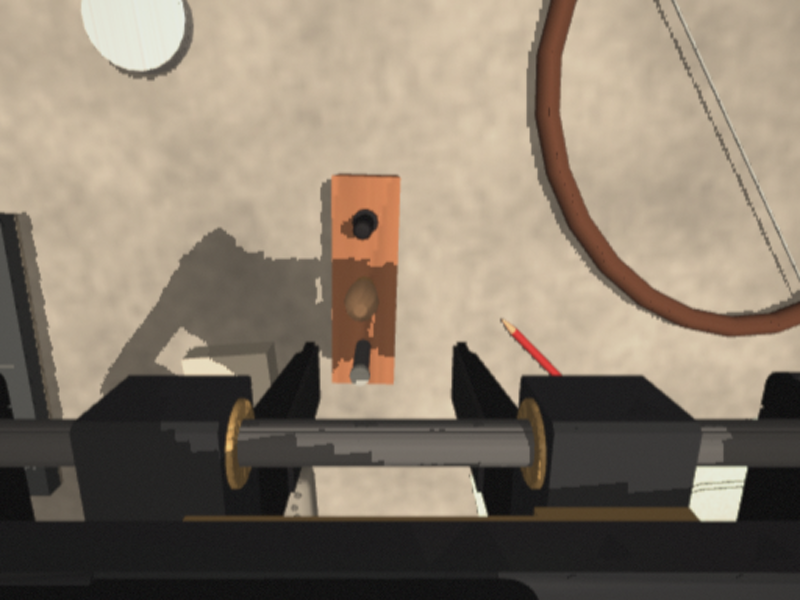

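```bash
python3 - <<'E'
from h import *
a=cv2.imread('pics/w1.png')[105:180,200:270]
a=np.clip(a.astype(float)*1.8,0,255).astype(np.uint8)
cv2.imwrite('pics/c1.png',cv2.resize(a,None,fx=8,fy=8,interpolation=cv2.INTER_CUBIC))
p=shot('wrist')
for z in (119,97,75): print(z,[np.round(proj(p,[x,-396,z]),1) for x in (584,587,590)])
E
```

```text
119 [array([230.4, 151.4]), array([230.1, 148.1]), array([229.8, 144.9])]
97 [array([231.5, 148.2]), array([231.2, 145.2]), array([230.9, 142.1])]
75 [array([232.4, 145.4]), array([232.2, 142.6]), array([231.9, 139.7])]
```

View pics/c1.png

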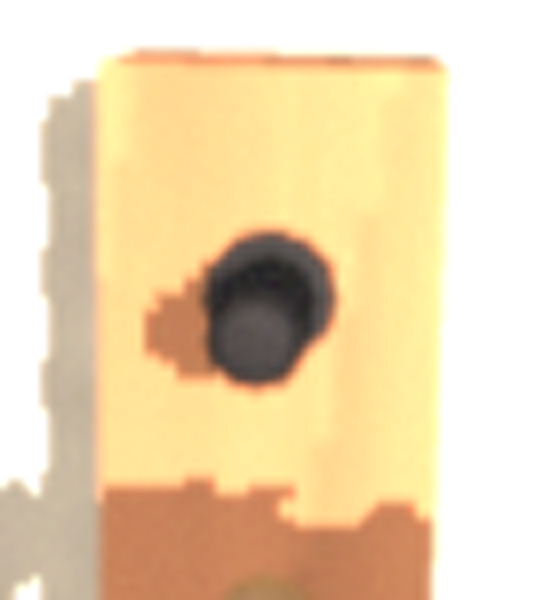

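```bash
python3 - <<'E'
from h import *
plan([587.8,-397.4,180],-0.10)
E
```

```text
N 3
[[[0.402, -0.166, 0.767], [-0.0, 0.001, 0.084]], [[0.4, -0.169, 0.767], [-0.0, 0.001, 0.084]], [[0.399, -0.171, 0.767], [-0.0, 0.001, 0.084]]]
```

Call:
drive_tool:
  increments:
    - [[0.4,-0.17,0.77],[0,0,0.085]]
    - [[0.4,-0.17,0.77],[0,0,0.085]]
    - [[0.4,-0.17,0.77],[0,0,0.085]]
    - [[0,0,0.8],[0,0,0]]
    - [[0,0,0.3],[0,0,0]]

```text
t: 4.02
eef_pos: [587.3, -396.4, 143.4]
tcp_rot: [-3.139, 0.004, -0.1]
ft_force: [-0.4, 0.1, 0.5]
opening: 0.504
```

```bash
python3 - <<'E'
from h import *
s=st()
p=shot('wrist','w2.png')
for z in (119,97,75): print(z,proj(p,[587.8,-397.4,z]))
a=p['pixels'][100:300,150:350]
a=np.clip(a.astype(float)*1.8,0,255).astype(np.uint8)
cv2.imwrite('pics/c2.png',cv2.resize(a,None,fx=3,fy=3,interpolation=cv2.INTER_CUBIC))
plan([587.8,-397.4,82],-0.10)
E
```

```text
t 4.02 pos [ 587.3 -396.4  143.4] rot [-3.139  0.004 -0.1  ] F [-0.4  0.1  0.5] op 0.504 q [-0.69  0.68  1.4  -0.    1.07  0.98]
119 [249.6731457  224.07733452]
97 [249.45669289 212.77584138]
75 [249.27702315 203.39487585]
N 3
[[[0.014, 0.011, 0.679], [-0.012, 0.019, -0.001]], [[0.012, 0.011, 0.679], [-0.012, 0.019, -0.001]], [[0.011, 0.01, 0.679], [-0.012, 0.019, -0.001]]]
```

View pics/c2.png

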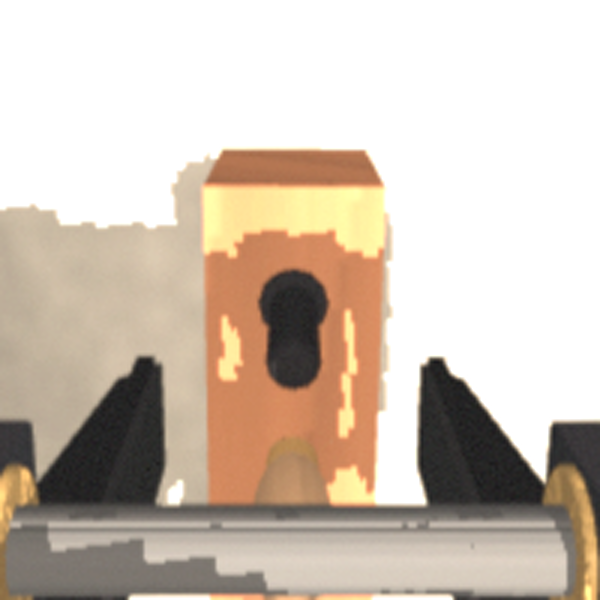

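Call:
drive_tool:
  increments:
    - [[0.03,0,0.68],[-0.01,0.02,0]]
    - [[0.02,0,0.68],[-0.01,0.02,0]]
    - [[0,0,0.68],[-0.01,0.02,0]]
    - [[0,0,0],[0,0,0]]

```text
t: 4.4
eef_pos: [588.5, -396.8, 83.3]
tcp_rot: [3.141, -0.001, -0.101]
ft_force: [-0.6, 0.3, -0.3]
opening: 0.501
```

Call:
drive_tool:
  increments:
    - [[0,0,0],[0,0,0]]
    - [[0,0,0],[0,0,0]]
    - [[0,0,0],[0,0,0]]
    - [[0,0,0],[0,0,0]]
    - [[0,0,0],[0,0,0]]
  jaw: -1

```text
t: 4.82
eef_pos: [590.5, -397.2, 86.8]
tcp_rot: [3.138, -0.006, -0.1]
ft_force: [0.4, 1.0, 0.5]
opening: 0.208
```

```bash
python3 - <<'E'
from h import *
s=st()
p=shot('wrist','w3.png')
E
```

```text
t 4.82 pos [ 590.5 -397.2   86.8] rot [ 3.138 -0.006 -0.1  ] F [0.4 1.  0.5] op 0.208 q [-0.69  0.74  1.44  0.    0.95  0.98]
```

View pics/w3.png

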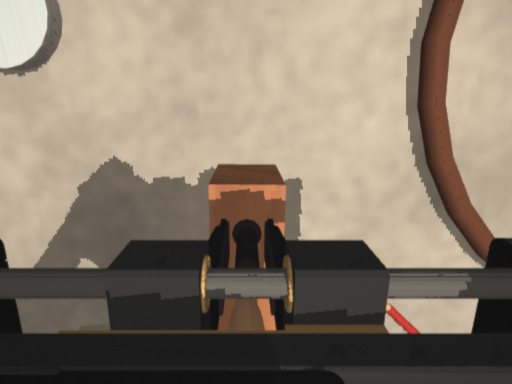

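Call:
drive_tool:
  increments:
    - [[0,0,0],[0,0,0]]
    - [[0,0,0],[0,0,0]]
    - [[0,0,0],[0,0,0]]
    - [[0,0,0],[0,0,0]]

```text
t: 5.2
eef_pos: [590.4, -397.1, 86.2]
tcp_rot: [3.139, -0.005, -0.1]
ft_force: [-0.6, 1.2, 6.2]
opening: 0.117
```

Call:
drive_tool:
  increments:
    - [[0,0,-0.2],[0,0,0]]
    - [[0,0,-0.4],[0,0,0]]
    - [[0,0,-0.6],[0,0,0]]
    - [[0,0,-0.8],[0,0,0]]
    - [[0,0,-0.8],[0,0,0]]

```text
t: 5.62
eef_pos: [589.7, -396.5, 171.1]
tcp_rot: [3.139, -0.004, -0.1]
ft_force: [-0.5, 0.4, -0.7]
opening: 0.122
```

Call:
drive_tool:
  increments:
    - [[0,0,-0.8],[0,0,0]]
    - [[0,0,-0.5],[0,0,0]]
    - [[0,0,-0.1],[0,0,0]]
    - [[0,0,0],[0,0,0]]

```text
t: 5.95
eef_pos: [589.8, -396.6, 213.1]
tcp_rot: [3.138, -0.007, -0.1]
ft_force: [-0.0, -0.9, 0.2]
opening: 0.117
```

```bash
python3 - <<'E'
from h import *
s=st()
p=shot('scene','s4.png');cv2.imwrite('pics/s4c.png',cv2.resize(p['pixels'][130:290,60:230],None,fx=4,fy=3.7,interpolation=cv2.INTER_CUBIC))
for t in ['vial_mouth','stopper_grip','stopper']:
    for q in env.tip_of(t,p)[:2]: print(t,np.round(q['point'],1),round(q['score'],2),np.round(proj(p,q['point'])))
p=shot('wrist','w4.png')
E
```

```text
t 5.95 pos [ 589.8 -396.6  213.1] rot [ 3.138 -0.007 -0.1  ] F [-0.  -0.9  0.2] op 0.117 q [-0.69  0.62  1.33  0.    1.19  0.98]
vial_mouth [ 452.3 -270.9   84.8] 0.85 [160. 188.]
vial_mouth [454.3 284.9   3.8] 0.32 [347. 163.]
stopper_grip [541.5 333.1   1. ] 0.68 [374. 182.]
stopper_grip [ 586.8 -392.8  224.4] 0.66 [ 97. 211.]
stopper [ 586.5 -397.1  141.5] 0.39 [108. 231.]
stopper [452.4  42.9  40.1] 0.36 [271. 173.]
```

View pics/s4c.png

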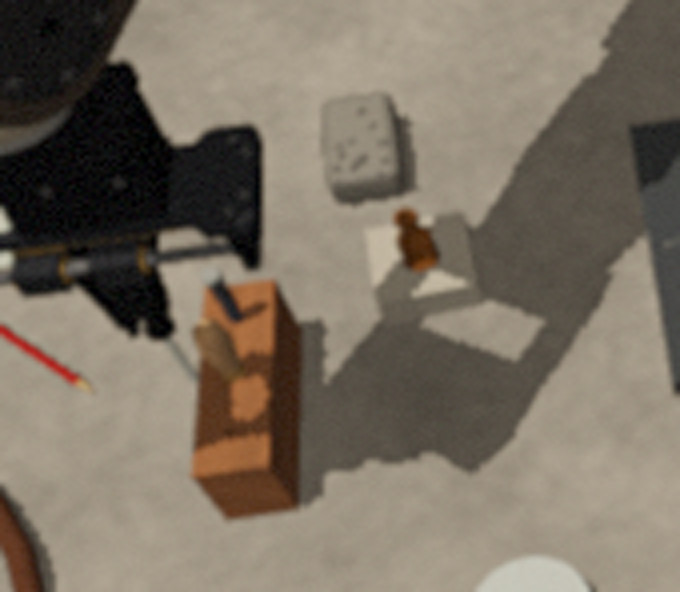

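View pics/w4.png

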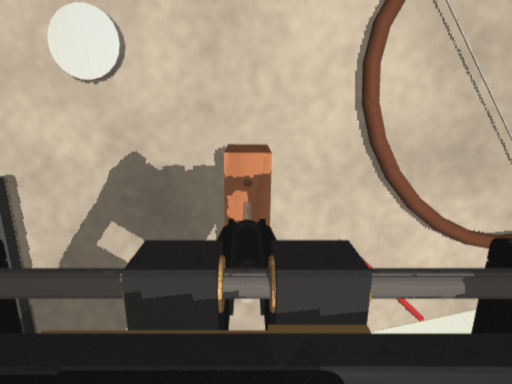

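```bash
python3 - <<'E'
from h import *
plan([405,-268,228],-0.10)
p=shot('wrist')
s=st();R=toolR(s)
for dx in (-4,0,4): print(dx,[np.round(proj(p,s['eef_pos']+R.apply([dx,0,dz])),1) for dz in (74.2,16.2,11.2)])
a=p['pixels'][170:270,210:290];a=np.clip(a.astype(float)*3,0,255).astype(np.uint8)
cv2.imwrite('pics/c4.png',cv2.resize(a,None,fx=7,fy=6,interpolation=cv2.INTER_CUBIC))
E
```

```text
N 9
[[[-0.726, -0.405, -0.068], [0.002, -0.004, 0.0]], [[-0.726, -0.405, -0.068], [0.002, -0.004, 0.0]], [[-0.726, -0.405, -0.068], [0.002, -0.004, 0.0]], [[-0.726, -0.405, -0.067], [0.002, -0.004, 0.0]], [[-0.727, -0.405, -0.067], [0.002, -0.004, 0.0]]]
[[[-0.727, -0.405, -0.067], [0.002, -0.004, 0.0]], [[-0.727, -0.405, -0.066], [0.002, -0.004, 0.0]], [[-0.727, -0.405, -0.066], [0.002, -0.004, 0.0]], [[-0.727, -0.405, -0.066], [0.002, -0.004, 0.0]]]
t 6.25 pos [ 589.4 -396.4  210.5] rot [ 3.14e+00 -3.00e-03 -1.00e-01] F [0.2 0.1 0.3] op 0.119 q [-0.69  0.62  1.33  0.    1.19  0.98]
-4 [array([247.8, 207.1]), array([248.2, 236. ]), array([248.2, 239.2])]
0 [array([247.8, 202.2]), array([248.2, 229.9]), array([248.2, 233. ])]
4 [array([247.9, 197.3]), array([248.2, 223.8]), array([248.2, 226.7])]
```

View pics/c4.png

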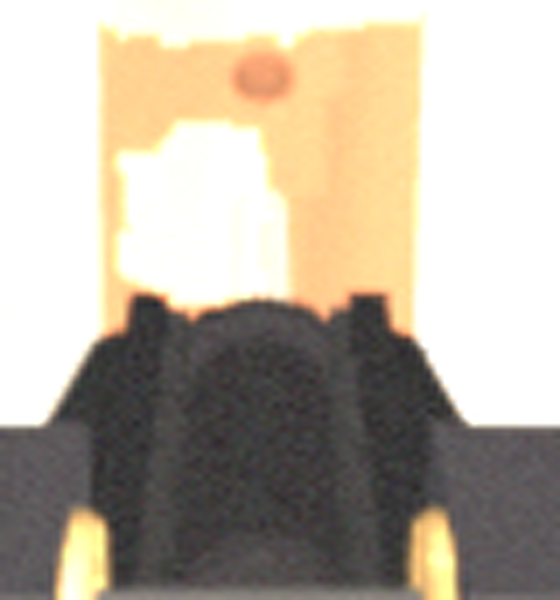

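Call:
drive_tool:
  increments:
    - [[-0.3,-0.15,-0.4],[0,-0.01,0]]
    - [[-0.7,-0.4,-0.2],[0,-0.01,0]]
    - [[-0.73,-0.41,0],[0,-0.01,0]]
    - [[-0.73,-0.41,0],[0,-0.01,0]]
    - [[-0.73,-0.41,0],[0,0,0]]

```text
t: 6.67
eef_pos: [498.2, -332.8, 229.8]
tcp_rot: [3.139, -0.002, -0.1]
ft_force: [0.1, -0.4, 0.1]
opening: 0.116
```

Call:
drive_tool:
  increments:
    - [[-0.8,-0.41,0],[0,0,0]]
    - [[-0.8,-0.41,0],[0,0,0]]
    - [[-0.8,-0.4,0],[0,0,0]]
    - [[-0.6,-0.35,0],[0,0,0]]
    - [[-0.35,-0.3,0],[0,0,0]]

```text
t: 7.08
eef_pos: [403.0, -266.6, 229.6]
tcp_rot: [3.139, -0.002, -0.1]
ft_force: [0.8, 0.3, -0.5]
opening: 0.116
```

Call:
drive_tool:
  increments:
    - [[0,0,0],[0,0,0]]
    - [[0,0,0],[0,0,0]]

```text
t: 7.25
eef_pos: [405.2, -267.9, 229.8]
tcp_rot: [3.138, -0.003, -0.1]
ft_force: [-0.3, -0.3, -0.9]
opening: 0.117
```

```bash
python3 - <<'E'
from h import *
s=st();R=toolR(s)
p=shot('wrist','w5.png')
for t in ['vial_mouth','vial']:
    for q in env.tip_of(t,p)[:2]: print(t,np.round(q['point'],1),round(q['score'],2),np.round(proj(p,q['point'])))
print([np.round(proj(p,[450,-270,z]),1) for z in (82,0)])
print('tip',proj(p,s['eef_pos']+R.apply([-2,0,74.2])))
a=p['pixels'][60:260,150:350];a=np.clip(a.astype(float)*1.5,0,255).astype(np.uint8)
cv2.imwrite('pics/c5.png',cv2.resize(a,None,fx=3,fy=3,interpolation=cv2.INTER_CUBIC))
E
```

```text
t 7.25 pos [ 405.2 -267.9  229.8] rot [ 3.138e+00 -3.000e-03 -1.000e-01] F [-0.3 -0.3 -0.9] op 0.117 q [-0.72  0.27  1.87 -0.    0.99  0.95]
vial [ 446.6 -269.1   -3.1] 0.75 [244. 132.]
[array([244.5, 136.1]), array([244.7, 129.8])]
tip [247.72689274 204.65088254]
```

View pics/w5.png

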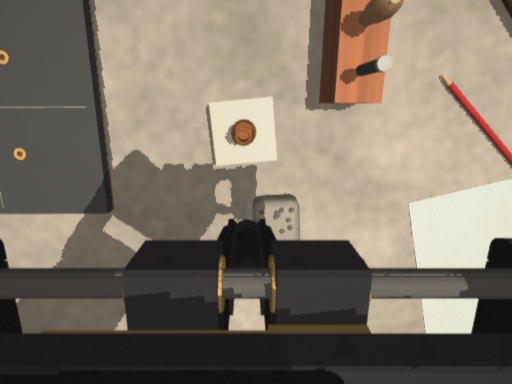

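View pics/c5.png

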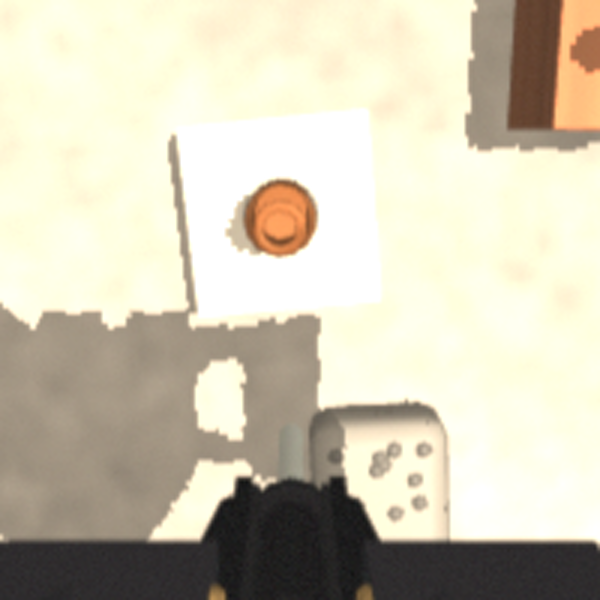

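```bash
python3 - <<'E'
from h import *
plan([453.6,-269.4,172],-0.10,4)
E
```

```text
N 4
[[[0.396, -0.034, 0.476], [0.009, -0.006, 0.001]], [[0.396, -0.034, 0.476], [0.009, -0.006, 0.001]], [[0.397, -0.033, 0.476], [0.009, -0.006, 0.001]], [[0.397, -0.033, 0.476], [0.009, -0.006, 0.001]]]
```

Call:
drive_tool:
  increments:
    - [[0.53,-0.04,0.3],[0.01,-0.005,0]]
    - [[0.53,-0.04,0.5],[0.01,-0.005,0]]
    - [[0.4,-0.04,0.6],[0.01,-0.005,0]]
    - [[0.13,-0.01,0.5],[0.01,-0.005,0]]
    - [[0,0,0],[0,0,0]]

```text
t: 7.82
eef_pos: [453.4, -268.6, 169.0]
tcp_rot: [-3.138, 0.004, -0.099]
ft_force: [-1.0, 0.3, 0.0]
opening: 0.119
```

Call:
drive_tool:
  increments:
    - [[0,0,0],[0,0,0]]
    - [[0,0,0],[0,0,0]]

```text
t: 7.98
eef_pos: [453.3, -269.3, 172.5]
tcp_rot: [-3.141, -0.0, -0.1]
ft_force: [0.2, -0.3, 0.2]
opening: 0.117
```

```bash
python3 - <<'E'
from h import *
s=st();R=toolR(s)
p=shot('wrist','w6.png')
for t in ['vial_mouth','vial']:
    for q in env.tip_of(t,p)[:2]: print(t,np.round(q['point'],1),round(q['score'],2),np.round(proj(p,q['point'])))
print([np.round(proj(p,[451.3,-268.9,z]),1) for z in (82,30)])
print('tip',proj(p,s['eef_pos']+R.apply([-2.3,-.3,74.2])))
a=p['pixels'][140:260,180:310];a=np.clip(a.astype(float)*1.8,0,255).astype(np.uint8)
cv2.imwrite('pics/c6.png',cv2.resize(a,None,fx=6,fy=5,interpolation=cv2.INTER_CUBIC))
p=shot('scene','s6.png');print('scene tip',proj(p,s['eef_pos']+R.apply([-2.3,-.3,74.2])),'mouth',proj(p,[451.3,-268.9,82]))
cv2.imwrite('pics/s6c.png',cv2.resize(p['pixels'][130:250,100:230],None,fx=6,fy=5,interpolation=cv2.INTER_CUBIC))
E
```

```text
t 7.98 pos [ 453.3 -269.3  172.5] rot [-3.141 -0.    -0.1  ] F [ 0.2 -0.3  0.2] op 0.117 q [-0.66  0.4   1.85  0.    0.89  1.01]
vial_mouth [ 449.  -269.9   81.4] 0.79 [249. 201.]
vial [ 451.2 -266.8   -0.9] 0.68 [245. 177.]
[array([247.5, 198.8]), array([247.4, 184. ])]
tip [247.37808184 205.03549363]
scene tip [159.57895115 184.79630839] mouth [160.85301481 188.4996585 ]
```

View pics/c6.png

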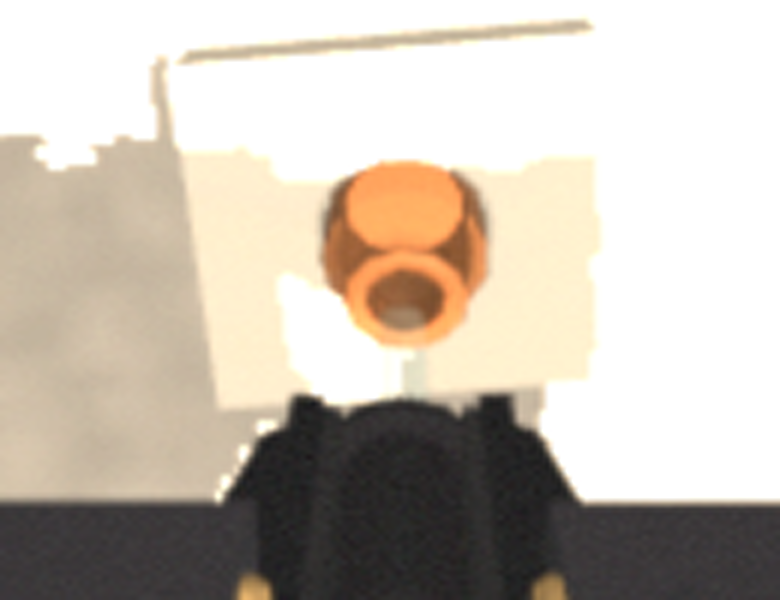

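View pics/s6c.png

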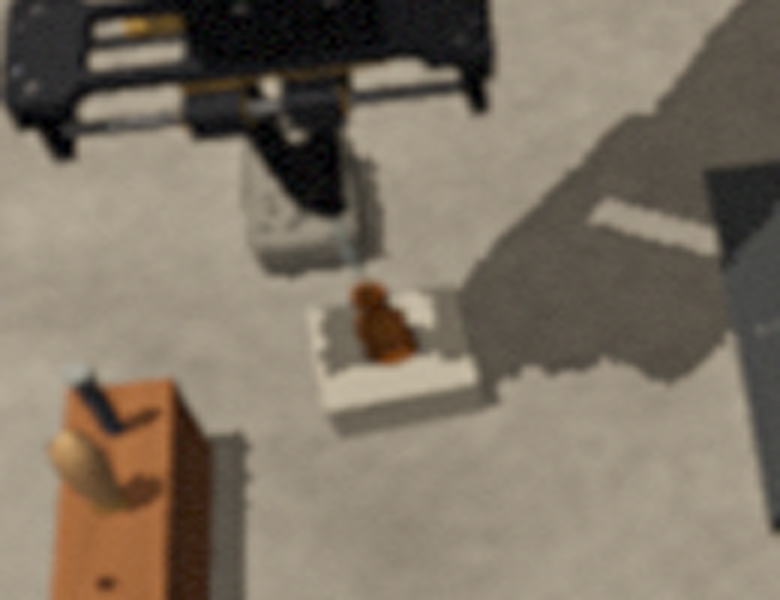

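```bash
python3 - <<'E'
from h import *
a=cv2.imread('pics/w6.png')[180:230,220:280]
cv2.imwrite('pics/c6b.png',cv2.resize(a,None,fx=12,fy=12,interpolation=cv2.INTER_CUBIC))
E
```

```text
(no output)
```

View pics/c6b.png

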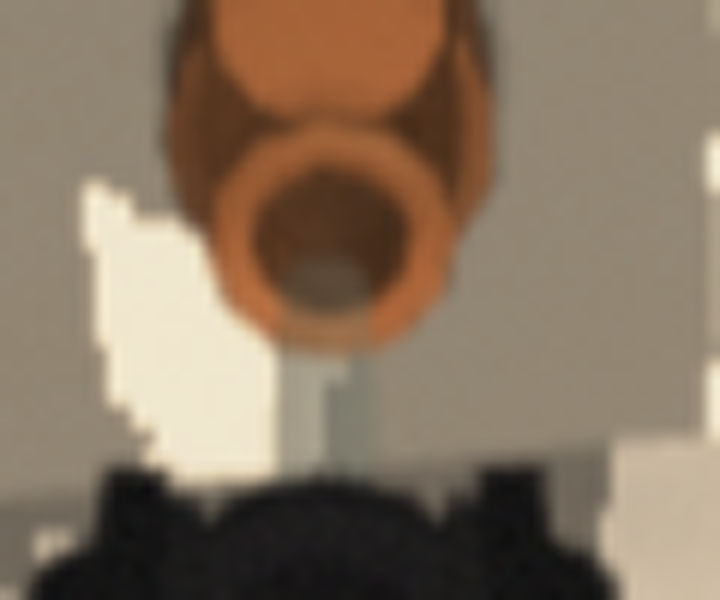

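Call:
drive_tool:
  increments:
    - [[-0.01,0.01,0.2],[0,0,0]]
    - [[0,0,0.25],[0,0,0]]
    - [[0,0,0.25],[0,0,0]]
    - [[0,0,0.15],[0,0,0]]
    - [[0,0,0],[0,0,0]]

```text
t: 8.6
eef_pos: [452.3, -268.9, 145.1]
tcp_rot: [-3.14, 0.002, -0.1]
ft_force: [-0.4, 0.3, -0.3]
opening: 0.12
```

```bash
python3 - <<'E'
from h import *
s=st();R=toolR(s)
p=shot('wrist','w7.png')
a=p['pixels'][170:240,215:285]
cv2.imwrite('pics/c7.png',cv2.resize(a,None,fx=8,fy=8,interpolation=cv2.INTER_CUBIC))
E
```

```text
t 8.6 pos [ 452.3 -268.9  145.1] rot [-3.14e+00  2.00e-03 -1.00e-01] F [-0.4  0.3 -0.3] op 0.12 q [-0.66  0.44  1.88  0.    0.83  1.01]
```

View pics/c7.png

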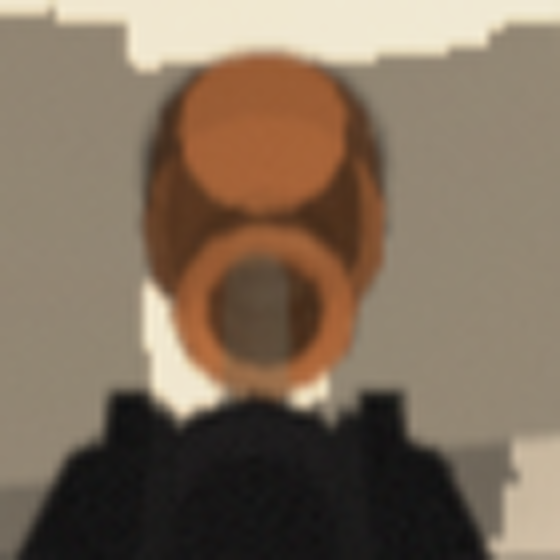

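Call:
drive_tool:
  increments:
    - [[0,0.025,0.2],[0,0,0]]
    - [[0,0,0.3],[0,0,0]]
    - [[0,0,0.3],[0,0,0]]
    - [[0,0,0.2],[0,0,0]]
    - [[0,0,0.1],[0,0,0]]

```text
t: 9.07
eef_pos: [452.4, -269.7, 112.2]
tcp_rot: [-3.14, 0.001, -0.1]
ft_force: [0.0, 0.3, -0.2]
opening: 0.114
```

Call:
drive_tool:
  increments:
    - [[0,0,0.1],[0,0,0]]
    - [[0,0,0.05],[0,0,0]]
    - [[0,0,0],[0,0,0]]

```text
t: 9.32
eef_pos: [452.7, -269.9, 108.7]
tcp_rot: [-3.141, 0.0, -0.1]
ft_force: [1.0, 0.2, -1.0]
opening: 0.118
```

```bash
python3 - <<'E'
from h import *
s=st();R=toolR(s)
p=shot('wrist','w8.png')
a=p['pixels'][150:240,200:300]
cv2.imwrite('pics/c8.png',cv2.resize(a,None,fx=7,fy=6,interpolation=cv2.INTER_CUBIC))
E
```

```text
t 9.32 pos [ 452.7 -269.9  108.7] rot [-3.141  0.    -0.1  ] F [ 1.   0.2 -1. ] op 0.118 q [-0.66  0.49  1.91  0.    0.74  1.01]
```

View pics/c8.png

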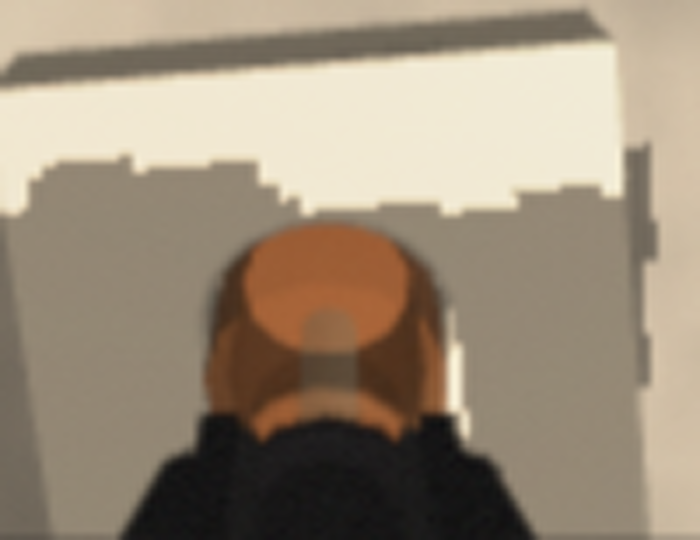

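Call:
drive_tool:
  increments:
    - [[0,0,0.1],[0,0,0]]
    - [[0,0,0.1],[0,0,0]]
    - [[0,0,0.05],[0,0,0]]
    - [[0,0,0.03],[0,0,0]]
    - [[0,0,0],[0,0,0]]

```text
t: 9.78
eef_pos: [452.7, -269.9, 100.4]
tcp_rot: [-3.141, 0.0, -0.1]
ft_force: [-0.9, 0.3, -0.5]
opening: 0.118
```

Call:
drive_tool:
  increments:
    - [[0,0,0.04],[0,0,0]]
    - [[0,0,0],[0,0,0]]

```text
t: 9.95
eef_pos: [452.7, -269.9, 99.3]
tcp_rot: [-3.141, -0.0, -0.1]
ft_force: [-0.3, -0.1, -0.1]
opening: 0.12
```

Call:
drive_tool:
  increments:
    - [[0,0,0.04],[0,0,0]]
    - [[0,0,0.0],[0,0,0]]

```text
t: 10.12
eef_pos: [452.8, -270.0, 98.2]
tcp_rot: [-3.141, -0.0, -0.1]
ft_force: [-0.7, -0.8, 0.4]
opening: 0.118
```

Call:
drive_tool:
  increments:
    - [[0,0,0.04],[0,0,0]]
    - [[0,0,0.0],[0,0,0]]

```text
t: 10.28
eef_pos: [452.9, -270.0, 98.0]
tcp_rot: [-3.141, -0.001, -0.1]
ft_force: [-2.8, 2.0, 14.3]
opening: 0.113
```

```bash
python3 - <<'E'
from h import *
s=st()
p=shot('wrist','w9.png')
a=p['pixels'][150:240,200:300]
cv2.imwrite('pics/c9.png',cv2.resize(a,None,fx=7,fy=6,interpolation=cv2.INTER_CUBIC))
E
```

```text
t 10.28 pos [ 452.9 -270.    98. ] rot [-3.141e+00 -1.000e-03 -1.000e-01] F [-2.8  2.  14.3] op 0.113 q [-0.66  0.51  1.92  0.    0.71  1.01]
```

View pics/c9.png

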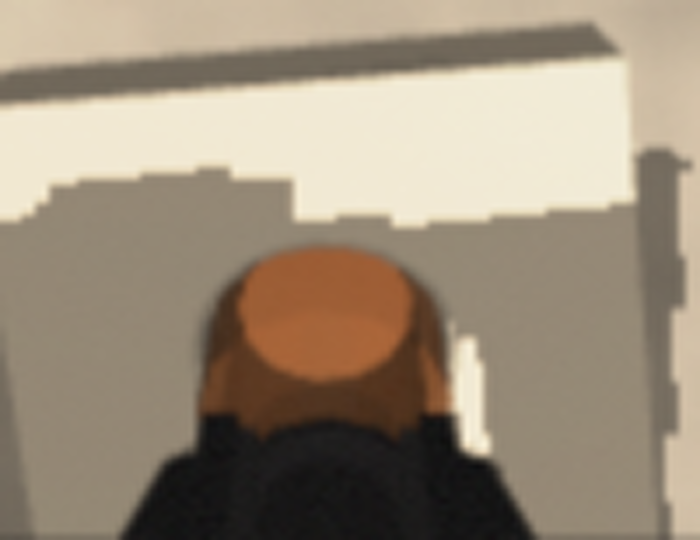

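Call:
drive_tool:
  increments:
    - [[0,0,-0.02],[0,0,0]]
    - [[0,0,0],[0,0,0]]

```text
t: 10.5
eef_pos: [452.9, -270.0, 98.1]
tcp_rot: [-3.141, -0.001, -0.1]
ft_force: [-1.1, 0.8, 7.8]
opening: 0.117
```

Call:
drive_tool:
  increments:
    - [[0,0,0],[0,0,0]]
    - [[0,0,0],[0,0,0]]
    - [[0,0,0],[0,0,0]]
    - [[0,0,0],[0,0,0]]
    - [[0,0,0],[0,0,0]]
  jaw: -0.2

```text
t: 10.92
eef_pos: [452.7, -269.9, 97.4]
tcp_rot: [-3.141, 0.0, -0.1]
ft_force: [0.0, 0.5, 0.0]
opening: 0.381
```

Call:
drive_tool:
  increments:
    - [[0,0,-0.2],[0,0,0]]
    - [[0,0,-0.4],[0,0,0]]
    - [[0,0,-0.8],[0,0,0]]
    - [[0,0,-0.9],[0,0,0]]
    - [[0,0,-0.9],[0,0,0]]

```text
t: 11.33
eef_pos: [452.5, -269.8, 194.9]
tcp_rot: [-3.14, 0.001, -0.1]
ft_force: [1.1, -0.4, 0.3]
opening: 0.402
```

```bash
python3 - <<'E'
from h import *
s=st()
p=shot('wrist','w10.png')
a=p['pixels'][100:300,150:350]
cv2.imwrite('pics/c10.png',cv2.resize(a,None,fx=3,fy=3,interpolation=cv2.INTER_CUBIC))
p=shot('scene','s10.png')
cv2.imwrite('pics/s10c.png',cv2.resize(p['pixels'][130:250,100:230],None,fx=6,fy=5,interpolation=cv2.INTER_CUBIC))
E
```

```text
t 11.33 pos [ 452.5 -269.8  194.9] rot [-3.14e+00  1.00e-03 -1.00e-01] F [ 1.1 -0.4  0.3] op 0.402 q [-0.66  0.38  1.82  0.    0.95  1.01]
```

View pics/c10.png

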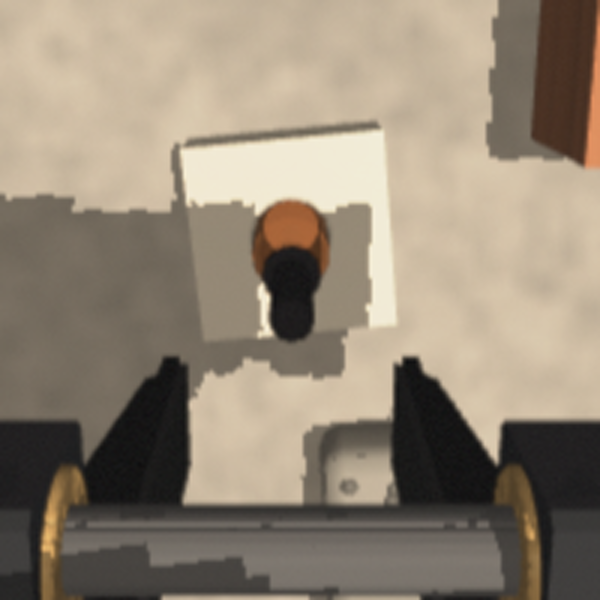

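View pics/s10c.png

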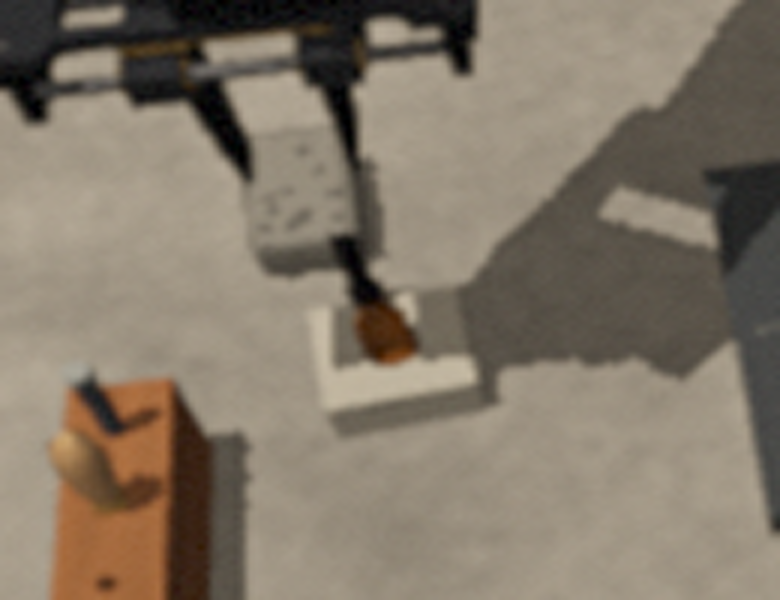

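```bash
python3 - <<'E'
from h import *
plan([462,5,235],-0.10,11)
E
```

```text
N 11
[[[-0.058, -0.834, -0.116], [0.003, -0.007, 0.001]], [[-0.058, -0.834, -0.116], [0.003, -0.007, 0.001]], [[-0.058, -0.834, -0.115], [0.003, -0.007, 0.001]], [[-0.059, -0.834, -0.115], [0.003, -0.007, 0.001]], [[-0.059, -0.834, -0.115], [0.003, -0.007, 0.001]]]
[[[-0.059, -0.834, -0.115], [0.003, -0.007, 0.001]], [[-0.059, -0.834, -0.114], [0.003, -0.007, 0.001]], [[-0.059, -0.834, -0.114], [0.003, -0.007, 0.001]], [[-0.059, -0.834, -0.114], [0.003, -0.007, 0.001]], [[-0.059, -0.834, -0.114], [0.003, -0.007, 0.001]]]
[[[-0.059, -0.834, -0.113], [0.003, -0.007, 0.001]]]
```

Call:
drive_tool:
  increments:
    - [[0,-0.2,-0.6],[0,0,0]]
    - [[-0.06,-0.6,-0.3],[0,0,0]]
    - [[-0.06,-0.9,-0.1],[0,0,0]]
    - [[-0.06,-0.95,-0.1],[0,0,0]]
    - [[-0.06,-0.95,-0.1],[0,0,0]]
  jaw: 0.3

```text
t: 11.85
eef_pos: [455.9, -160.8, 229.5]
tcp_rot: [-3.141, 0.0, -0.1]
ft_force: [0.2, 0.3, 0.4]
opening: 0.639
```

Call:
drive_tool:
  increments:
    - [[-0.07,-0.95,0],[0,0,0]]
    - [[-0.07,-0.95,0],[0,0,0]]
    - [[-0.07,-0.95,0],[0,0,0]]
    - [[-0.07,-0.95,0],[0,0,0]]
    - [[-0.07,-0.95,0],[0,0,0]]

```text
t: 12.27
eef_pos: [459.6, -17.6, 229.5]
tcp_rot: [-3.141, 0.0, -0.1]
ft_force: [0.1, -0.5, -0.9]
opening: 0.648
```

Call:
drive_tool:
  increments:
    - [[0,-0.6,0],[0,0,0]]
    - [[0,-0.2,0],[0,0,0]]
    - [[0,0,0],[0,0,0]]
    - [[0,0,0],[0,0,0]]

```text
t: 12.6
eef_pos: [462.4, 4.6, 229.6]
tcp_rot: [-3.141, 0.0, -0.099]
ft_force: [0.8, 0.8, 0.3]
opening: 0.651
```

```bash
python3 - <<'E'
from h import *
s=st()
p=shot('wrist','w11.png')
cv2.imwrite('pics/w11b.png',cv2.resize(p['pixels'],(800,600),interpolation=cv2.INTER_CUBIC))
for t in ['thread_a','slab']:
    for q in env.tip_of(t,p)[:5]: print(t,np.round(q['point'],1),round(q['score'],2),np.round(proj(p,q['point'])))
E
```

```text
t 12.6 pos [462.4   4.6 229.6] rot [-3.141  0.    -0.099] F [0.8 0.8 0.3] op 0.651 q [-0.13  0.24  1.92  0.    0.98  1.54]
thread_a [447.2 -19.2  41.1] 0.96 [270. 183.]
thread_a [546.8 -26.9  38.5] 0.8 [269.  92.]
thread_a [555.2  34.6  37.7] 0.79 [211.  89.]
thread_a [454.1  38.4  43.8] 0.61 [218. 183.]
slab [505.4  10.4   0.7] 0.73 [239. 131.]
```

View pics/w11b.png

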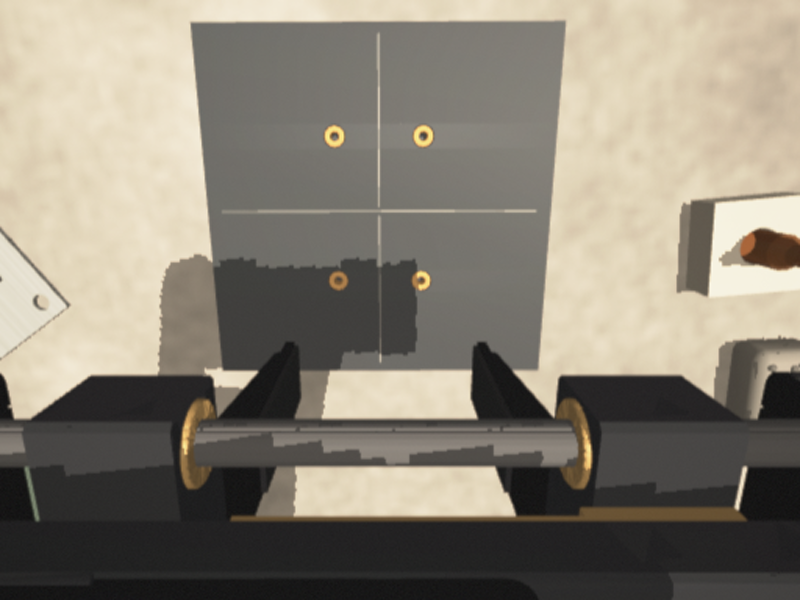

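```bash
cat >> h.py <<'E'
def rectfit(pts,L=100,W=60):
    pts=np.array(pts)[:,:2];m=pts.mean(0);
    from scipy.optimize import least_squares
    tpl=np.array([[1,1],[1,-1],[-1,-1],[-1,1]])*[L/2,W/2]
    best=None
    for y0 in np.arange(-1.6,1.6,.2):
        def r(v):
            c,s=np.cos(v[2]),np.sin(v[2]);q=tpl@np.array([[c,s],[-s,c]])+v[:2]
            return np.array([ (pts[i]-q[np.argmin(np.linalg.norm(q-pts[i],axis=1))]) for i in range(len(pts))]).ravel()
        o=least_squares(r,[m[0],m[1],y0])
        if best is None or o.cost<best.cost: best=o
    return best.x,np.sqrt(2*best.cost/len(pts))
E
python3 - <<'E'
from h import *
p=shot('wrist');im=p['pixels']
hsv=cv2.cvtColor(im,cv2.COLOR_BGR2HSV)
roi=np.zeros(im.shape[:2],np.uint8);roi[70:215,190:300]=1
mk=((hsv[...,1]>90)&(hsv[...,0]>8)&(hsv[...,0]<32)&(roi>0)).astype(np.uint8)
mk=cv2.morphologyEx(mk,cv2.MORPH_CLOSE,np.ones((5,5)))
n,l,stt,c=cv2.connectedComponentsWithStats(mk)
pts=[]
for i in range(1,n):
    if stt[i,4]>40: 
        X=atz(p,*c[i],40);pts.append(X);print(stt[i],c[i],np.round(X,1))
v,e=rectfit(pts);print('slab',v,e)
E
```

```text
[207  80  13  15 151] [212.89403974  86.99337748] [557.3  31.1  40. ]
[263  80  14  14 152] [269.65131579  86.67763158] [551.6 -28.5  40. ]
[263 173  12  13 125] [268.48  179.192] [452.1 -19.   40. ]
[210 174  12  12 119] [215.60504202 179.47058824] [457.8  40.7  40. ]
slab [ 5.04691322e+02  6.10268083e+00 -9.57620519e-02] 0.05985940335737848
```

```bash
python3 - <<'E'
from h import *
plan([443,316,230],0.50,13)
E
```

```text
N 13
[[[-0.13, -0.791, -0.0], [-0.001, -0.0, -0.578]], [[-0.093, -0.796, -0.0], [-0.001, -0.0, -0.578]], [[-0.056, -0.8, -0.0], [-0.001, -0.0, -0.578]], [[-0.019, -0.801, -0.0], [-0.001, -0.0, -0.578]], [[0.018, -0.801, -0.001], [-0.001, -0.0, -0.578]]]
[[[0.055, -0.8, -0.001], [-0.001, -0.0, -0.578]], [[0.091, -0.796, -0.001], [-0.001, -0.0, -0.578]], [[0.128, -0.791, -0.001], [-0.001, -0.0, -0.578]], [[0.165, -0.785, -0.001], [-0.001, -0.0, -0.578]], [[0.201, -0.776, -0.001], [-0.001, -0.0, -0.578]]]
[[[0.236, -0.766, -0.001], [-0.001, -0.0, -0.578]], [[0.271, -0.754, -0.001], [-0.001, -0.0, -0.578]], [[0.306, -0.741, -0.001], [-0.001, -0.0, -0.578]]]
```

Call:
drive_tool:
  increments:
    - [[-0.13,-0.79,0],[0,0,-0.58]]
    - [[-0.09,-0.8,0],[0,0,-0.58]]
    - [[-0.06,-0.8,0],[0,0,-0.58]]
    - [[-0.02,-0.8,0],[0,0,-0.58]]
    - [[0.02,-0.8,0],[0,0,-0.58]]

```text
t: 13.22
eef_pos: [454.8, 125.2, 229.9]
tcp_rot: [-3.141, -0.0, 0.133]
ft_force: [-0.5, -0.4, -0.3]
opening: 0.655
```

Call:
drive_tool:
  increments:
    - [[0.06,-0.8,0],[0,0,-0.58]]
    - [[0.09,-0.8,0],[0,0,-0.58]]
    - [[0.13,-0.79,0],[0,0,-0.58]]
    - [[0.17,-0.79,0],[0,0,-0.58]]
    - [[0.2,-0.78,0],[0,0,-0.58]]

```text
t: 13.63
eef_pos: [447.4, 245.8, 229.9]
tcp_rot: [-3.141, -0.0, 0.366]
ft_force: [-0.6, -0.4, -0.3]
opening: 0.649
```

Call:
drive_tool:
  increments:
    - [[0.24,-0.77,0],[0,0,-0.58]]
    - [[0.27,-0.75,0],[0,0,-0.58]]
    - [[0.31,-0.74,0],[0,0,-0.54]]
    - [[0,0,0],[0,0,0]]
    - [[0,0,0],[0,0,0]]

```text
t: 14.05
eef_pos: [442.8, 317.4, 229.6]
tcp_rot: [-3.141, 0.0, 0.501]
ft_force: [-0.3, -0.3, 0.1]
opening: 0.649
```

```bash
python3 - <<'E'
from h import *
s=st()
p=shot('wrist','w12.png')
cv2.imwrite('pics/w12b.png',cv2.resize(p['pixels'],(800,600),interpolation=cv2.INTER_CUBIC))
for t in ['flange_center','flange','hole_a']:
    for q in env.tip_of(t,p)[:5]: print(t,np.round(q['point'],1),round(q['score'],2),np.round(proj(p,q['point'])))
E
```

```text
t 14.05 pos [442.8 317.4 229.6] rot [-3.141  0.     0.501] F [-0.3 -0.3  0.1] op 0.649 q [0.5  0.36 1.74 0.   1.04 1.57]
flange_center [284.3 197.8  25.3] 0.8 [268. 315.]
flange_center [480.3 338.1  21. ] 0.75 [246. 133.]
flange [485.6 334.3  -1.6] 0.68 [251. 129.]
flange [278.2 196.8   2. ] 0.63 [265. 309.]
hole_a [4.268e+02 3.330e+02 1.000e-01] 0.97 [229. 171.]
hole_a [337.3 195.1   3.9] 0.89 [288. 277.]
hole_a [ 3.085e+02  1.493e+02 -2.000e-01] 0.89 [305. 305.]
hole_a [539.8 329.7  -4. ] 0.8 [277.  90.]
hole_a [258.9 252.7   1.4] 0.67 [224. 302.]
```

View pics/w12b.png

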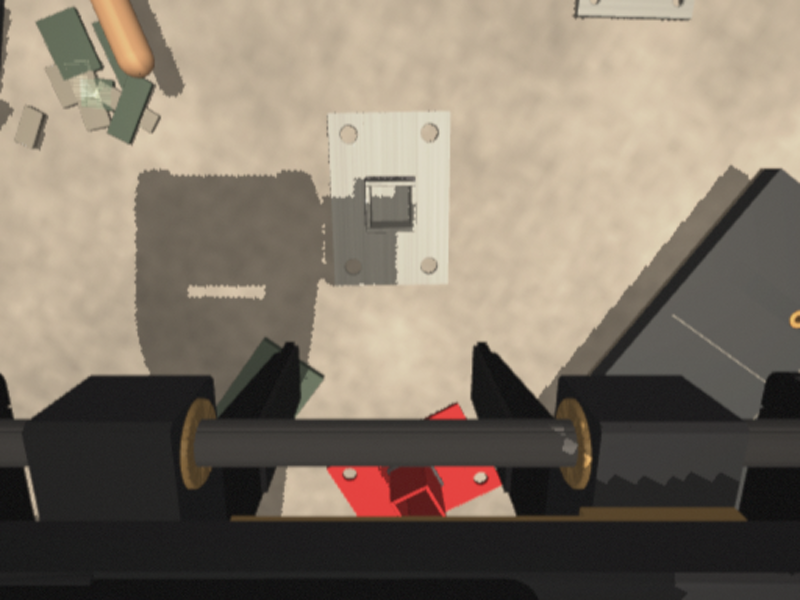

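```bash
python3 - <<'E'
from h import *
p=shot('wrist');im=p['pixels']
pts=[[348,134],[430,132],[353,266],[429,265]]
X=[atz(p,u*512/800,v*.64,5) for u,v in pts];print(np.round(X,1),rectfit(X))
a=im[60:190,200:300];cv2.imwrite('pics/c12.png',cv2.resize(a,None,fx=6,fy=4.6,interpolation=cv2.INTER_CUBIC))
E
```

```text
[[513.5 385.7   5. ]
 [543.7 333.1   5. ]
 [427.1 336.3   5. ]
 [456.6 283.9   5. ]] (array([485.2105792 , 334.77472721,   0.51689548]), np.float64(0.30814069946302713))
```

View pics/c12.png

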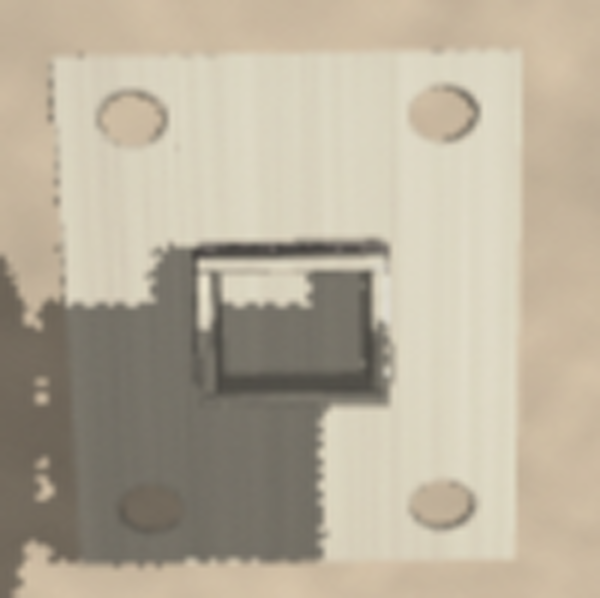

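```bash
python3 - <<'E'
from h import *
plan([485.2,334.8,75],0.517,7)
E
```

```text
N 7
[[[0.218, 0.019, 0.739], [-0.001, -0.001, -0.033]], [[0.218, 0.02, 0.739], [-0.001, -0.001, -0.033]], [[0.218, 0.02, 0.739], [-0.001, -0.001, -0.033]], [[0.218, 0.021, 0.739], [-0.001, -0.001, -0.033]], [[0.218, 0.021, 0.739], [-0.001, -0.001, -0.033]]]
[[[0.218, 0.022, 0.739], [-0.001, -0.001, -0.033]], [[0.218, 0.022, 0.739], [-0.001, -0.001, -0.033]]]
```

Call:
drive_tool:
  increments:
    - [[0.4,0.02,0.6],[0,0,-0.06]]
    - [[0.4,0.03,0.9],[0,0,-0.06]]
    - [[0.4,0.03,0.9],[0,0,-0.06]]
    - [[0.32,0.03,0.9],[0,0,-0.05]]
    - [[0,0.03,0.9],[0,0,0]]

```text
t: 14.72
eef_pos: [486.3, 335.8, 102.9]
tcp_rot: [-3.141, -0.002, 0.518]
ft_force: [-0.8, 0.6, 0.3]
opening: 0.65
```

Call:
drive_tool:
  increments:
    - [[0,0,0.6],[0,0,0]]
    - [[0,0,0.3],[0,0,0]]
    - [[0,0,0],[0,0,0]]
    - [[0,0,0],[0,0,0]]

```text
t: 15.05
eef_pos: [485.0, 335.7, 77.5]
tcp_rot: [-3.141, -0.001, 0.518]
ft_force: [0.3, 1.6, 0.5]
opening: 0.653
```

```bash
python3 - <<'E'
from h import *
s=st()
p=shot('wrist','w13.png')
c,sn=np.cos(.517),np.sin(.517)
for a in [(50,30),(50,-30),(17,17),(17,-17)]:
    x=485.2+a[0]*c-a[1]*sn;y=334.8+a[0]*sn+a[1]*c
    print(a,np.round(proj(p,[x,y,5 if a[0]==50 else 50]),1))
cv2.imwrite('pics/w13b.png',cv2.resize(p['pixels'],(800,600),interpolation=cv2.INTER_CUBIC))
plan([485.2,334.8,12],0.517,3)
E
```

```text
t 15.05 pos [485.  335.7  77.5] rot [-3.141e+00 -1.000e-03  5.180e-01] F [0.3 1.6 0.5] op 0.653 q [0.49 0.61 1.78 0.   0.75 1.55]
(50, 30) [206.9 139. ]
(50, -30) [287.9 139.2]
(17, 17) [220.7 198.9]
(17, -17) [274.3 199. ]
N 3
[[[-0.008, 0.011, 0.735], [-0.002, -0.008, 0.006]], [[-0.008, 0.011, 0.735], [-0.002, -0.008, 0.006]], [[-0.007, 0.011, 0.735], [-0.002, -0.008, 0.006]]]
```

View pics/w13b.png

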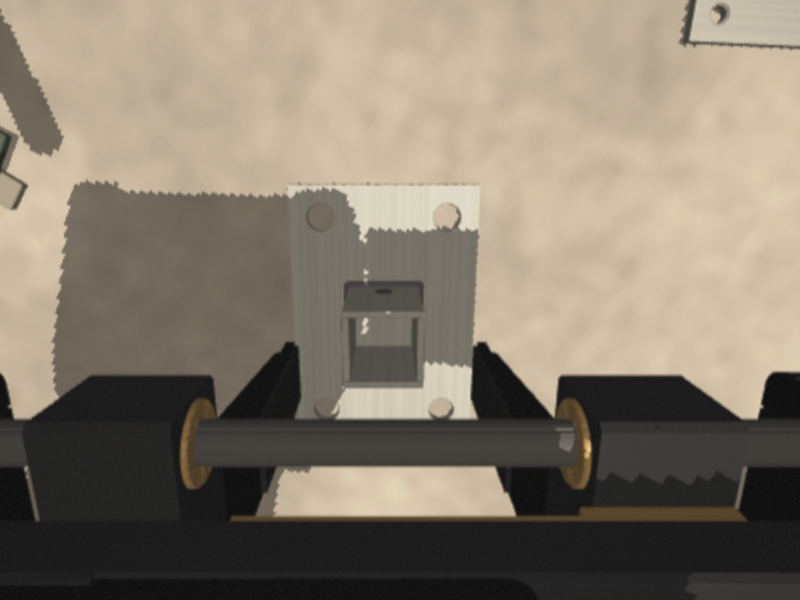

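Call:
drive_tool:
  increments:
    - [[0,-0.01,0.6],[0,0,0]]
    - [[0,-0.01,0.7],[0,0,0]]
    - [[0,-0.01,0.5],[0,0,0]]
    - [[0,0,0.3],[0,0,0]]
    - [[0,0,0],[0,0,0]]

```text
t: 15.52
eef_pos: [484.1, 336.6, 13.6]
tcp_rot: [-3.141, 0.0, 0.519]
ft_force: [0.0, -0.5, -0.3]
opening: 0.648
```

Call:
drive_tool:
  increments:
    - [[0,0,0],[0,0,0]]
    - [[0,0,0],[0,0,0]]

```text
t: 15.68
eef_pos: [484.8, 337.1, 15.3]
tcp_rot: [-3.141, -0.002, 0.519]
ft_force: [-0.2, 0.4, -0.2]
opening: 0.649
```

Call:
drive_tool:
  increments:
    - [[0,0,0.1],[0,0,0]]
    - [[0,0,0],[0,0,0]]

```text
t: 15.85
eef_pos: [484.5, 336.9, 11.5]
tcp_rot: [-3.141, -0.001, 0.519]
ft_force: [0.1, 0.8, 0.6]
opening: 0.65
```

Call:
drive_tool:
  increments:
    - [[0,0,0],[0,0,0]]
    - [[0,0,0],[0,0,0]]
    - [[0,0,0],[0,0,0]]
    - [[0,0,0],[0,0,0]]
    - [[0,0,0],[0,0,0]]
  jaw: -1

```text
t: 16.27
eef_pos: [484.2, 336.7, 11.0]
tcp_rot: [-3.141, -0.0, 0.519]
ft_force: [2.1, -3.8, 0.3]
opening: 0.359
```

Call:
drive_tool:
  increments:
    - [[0,0,0],[0,0,0]]
    - [[0,0,0],[0,0,0]]
    - [[0,0,0],[0,0,0]]

```text
t: 16.52
eef_pos: [484.2, 336.7, 11.0]
tcp_rot: [-3.141, -0.0, 0.519]
ft_force: [0.0, 0.0, 1.6]
opening: 0.353
```

Call:
drive_tool:
  increments:
    - [[0,0,-0.1],[0,0,0]]
    - [[0,0,-0.2],[0,0,0]]
    - [[0,0,-0.4],[0,0,0]]
    - [[0,0,-0.5],[0,0,0]]
    - [[0,0,-0.5],[0,0,0]]

```text
t: 16.93
eef_pos: [484.0, 336.6, 63.1]
tcp_rot: [-3.141, 0.0, 0.519]
ft_force: [-0.5, -0.2, -6.1]
opening: 0.355
```

Call:
drive_tool:
  increments:
    - [[0,0,-0.5],[0,0,0]]
    - [[0,0,-0.5],[0,0,0]]
    - [[0,0,-0.3],[0,0,0]]
    - [[0,0,0],[0,0,0]]

```text
t: 17.27
eef_pos: [484.9, 337.1, 103.4]
tcp_rot: [-3.141, -0.004, 0.519]
ft_force: [1.5, 0.9, -6.7]
opening: 0.356
```

```bash
python3 - <<'E'
from h import *
s=st()
p=shot('wrist','w14.png')
cv2.imwrite('pics/w14b.png',cv2.resize(p['pixels'],(800,600),interpolation=cv2.INTER_CUBIC))
c,sn=np.cos(-.0958),np.sin(-.0958)
plan([504.7,6.1,105],-.0958)
E
```

```text
t 17.27 pos [484.9 337.1 103.4] rot [-3.141 -0.004  0.519] F [ 1.5  0.9 -6.7] op 0.356 q [0.5  0.57 1.76 0.   0.81 1.55]
N 13
[[[-0.375, 0.762, -0.009], [-0.001, -0.002, 0.591]], [[-0.339, 0.779, -0.009], [-0.001, -0.002, 0.591]], [[-0.302, 0.794, -0.009], [-0.001, -0.002, 0.591]], [[-0.264, 0.808, -0.008], [-0.001, -0.002, 0.591]], [[-0.225, 0.819, -0.008], [-0.001, -0.002, 0.591]]]
[[[-0.187, 0.829, -0.008], [-0.001, -0.002, 0.591]], [[-0.147, 0.837, -0.008], [-0.001, -0.002, 0.591]], [[-0.107, 0.843, -0.008], [-0.001, -0.002, 0.591]], [[-0.067, 0.847, -0.008], [-0.001, -0.002, 0.591]], [[-0.027, 0.849, -0.008], [-0.001, -0.002, 0.591]]]
[[[0.013, 0.85, -0.008], [-0.001, -0.002, 0.591]], [[0.053, 0.848, -0.008], [-0.001, -0.002, 0.591]], [[0.093, 0.845, -0.008], [-0.001, -0.002, 0.591]]]
```

View pics/w14b.png

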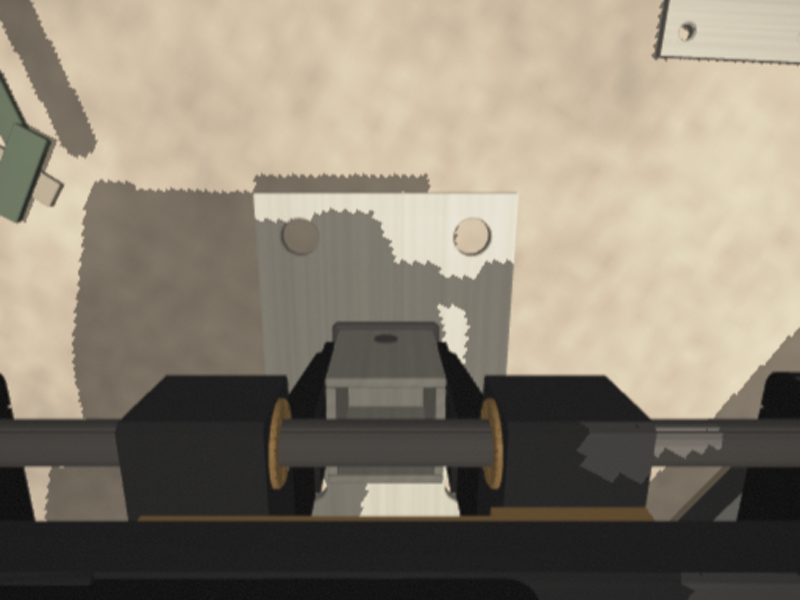

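Call:
drive_tool:
  increments:
    - [[-0.15,0.3,0],[0,0,0.3]]
    - [[-0.25,0.6,0],[0,0,0.6]]
    - [[-0.32,0.79,0],[0,0,0.6]]
    - [[-0.28,0.8,0],[0,0,0.6]]
    - [[-0.24,0.82,0],[0,0,0.6]]

```text
t: 17.73
eef_pos: [490.8, 229.1, 99.9]
tcp_rot: [-3.141, 0.002, 0.3]
ft_force: [0.6, -0.5, -5.7]
opening: 0.355
```

Call:
drive_tool:
  increments:
    - [[-0.2,0.83,0],[0,0,0.6]]
    - [[-0.16,0.84,0],[0,0,0.6]]
    - [[-0.12,0.84,0],[0,0,0.6]]
    - [[-0.08,0.85,0],[0,0,0.6]]
    - [[-0.04,0.85,0],[0,0,0.6]]

```text
t: 18.15
eef_pos: [499.2, 101.5, 100.0]
tcp_rot: [-3.141, 0.002, 0.059]
ft_force: [1.2, -0.0, -5.5]
opening: 0.359
```

```bash
python3 - <<'E'
from h import *
s=st()
plan([504.7,6.1,105],-.0958)
E
```

```text
t 18.15 pos [499.2 101.5 100. ] rot [-3.141e+00  2.000e-03  5.900e-02] F [ 1.2 -0.  -5.5] op 0.359 q [0.07 0.49 1.96 0.   0.7  1.58]
N 4
[[[-0.001, 0.796, -0.042], [-0.001, 0.005, 0.485]], [[0.03, 0.795, -0.042], [-0.001, 0.005, 0.485]], [[0.061, 0.794, -0.042], [-0.001, 0.005, 0.485]], [[0.091, 0.791, -0.042], [-0.001, 0.005, 0.485]]]
```

Call:
drive_tool:
  increments:
    - [[0,0.8,0],[0,0,0.5]]
    - [[0.03,0.8,0],[0,0,0.5]]
    - [[0.06,0.8,0],[0,0,0.5]]
    - [[0.06,0.5,0],[0,0,0.44]]
    - [[0.04,0.27,0],[0,0,0]]

```text
t: 18.57
eef_pos: [505.1, 5.9, 100.0]
tcp_rot: [-3.141, 0.001, -0.097]
ft_force: [-0.1, 0.3, -5.9]
opening: 0.355
```

Call:
drive_tool:
  increments:
    - [[0,0,0],[0,0,0]]
    - [[0,0,0],[0,0,0]]
    - [[0,0,0],[0,0,0]]

```text
t: 18.82
eef_pos: [505.3, 8.6, 100.5]
tcp_rot: [-3.141, 0.001, -0.091]
ft_force: [-0.4, -0.1, -5.3]
opening: 0.358
```

```bash
python3 - <<'E'
from h import *
s=st();R=toolR(s)
p=shot('wrist','w15.png')
cv2.imwrite('pics/w15b.png',cv2.resize(p['pixels'],(800,600),interpolation=cv2.INTER_CUBIC))
c,sn=np.cos(-.0958),np.sin(-.0958)
for a in [(50,30),(50,-30)]:
    print('thread',np.round(proj(p,[504.7+a[0]*c-a[1]*sn,6.1+a[0]*sn+a[1]*c,40]),1),'hole top',np.round(proj(p,s['eef_pos']+R.apply([a[0],-a[1],6])),1))
q=shot('scene','s15.png');cv2.imwrite('pics/s15c.png',cv2.resize(q['pixels'][130:250,190:340],None,fx=5,fy=5,interpolation=cv2.INTER_CUBIC))
q=shot('top','t15.png');cv2.imwrite('pics/t15c.png',cv2.resize(q['pixels'][150:250,180:330],None,fx=5,fy=5,interpolation=cv2.INTER_CUBIC))
E
```

```text
t 18.82 pos [505.3   8.6 100.5] rot [-3.141e+00  1.000e-03 -9.100e-02] F [-0.4 -0.1 -5.3] op 0.358 q [-0.11  0.48  1.97  0.    0.69  1.55]
thread [209.3 140.4] hole top [193.1 150.8]
thread [294.4 140.8] hole top [303.5 150.9]
```

View pics/w15b.png

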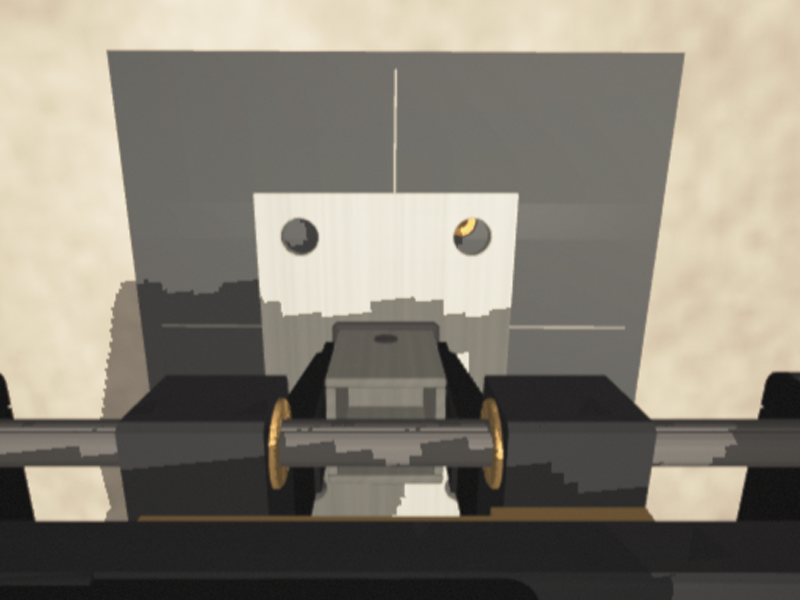

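View pics/s15c.png

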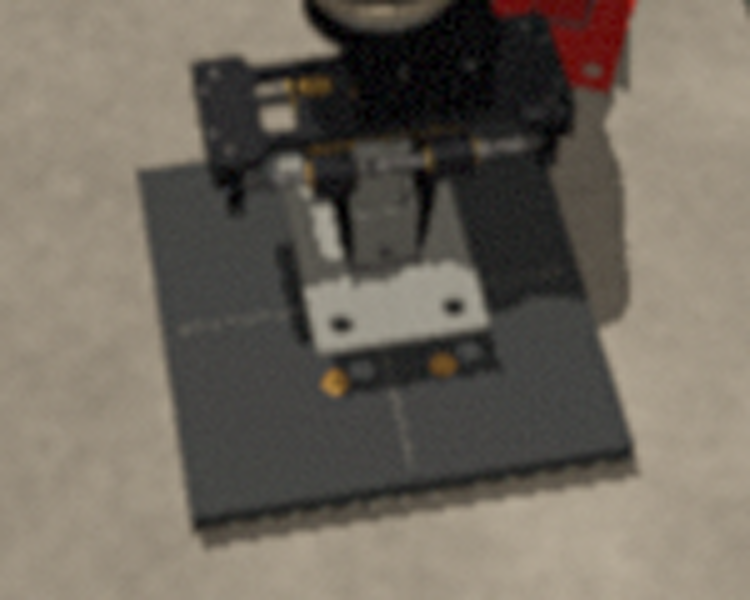

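View pics/t15c.png

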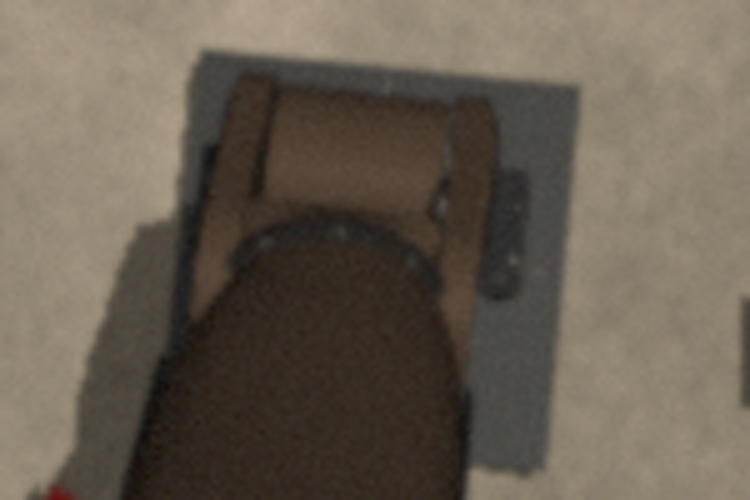

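```bash
python3 - <<'E'
from h import *
s=st()
plan([504.9,5.4,75],-.0958,4)
E
```

```text
t 18.97 pos [505.5   8.8 100.7] rot [-3.141  0.    -0.091] F [-0.2 -0.4 -6.5] op 0.354 q [-0.11  0.48  1.97  0.    0.69  1.55]
N 4
[[[-0.003, 0.029, 0.214], [-0.002, 0.0, 0.015]], [[-0.003, 0.029, 0.214], [-0.002, 0.0, 0.015]], [[-0.003, 0.028, 0.214], [-0.002, 0.0, 0.015]], [[-0.002, 0.028, 0.214], [-0.002, 0.0, 0.015]]]
```

Call:
drive_tool:
  increments:
    - [[0,0.03,0.2],[0,0,0.015]]
    - [[0,0.03,0.25],[0,0,0.015]]
    - [[0,0.03,0.25],[0,0,0.015]]
    - [[0,0.03,0.15],[0,0,0.015]]
    - [[0,0,0],[0,0,0]]

```text
t: 19.38
eef_pos: [504.7, 4.4, 73.9]
tcp_rot: [-3.141, 0.002, -0.097]
ft_force: [0.1, -0.4, -5.8]
opening: 0.354
```

Call:
drive_tool:
  increments:
    - [[0,0,0],[0,0,0]]
    - [[0,0,0],[0,0,0]]
    - [[0,0,0],[0,0,0]]

```text
t: 19.63
eef_pos: [505.5, 4.4, 75.5]
tcp_rot: [-3.141, -0.0, -0.097]
ft_force: [0.2, -0.8, -6.7]
opening: 0.359
```

```bash
cat > chk.py <<'E'
from h import *
import sys
n=sys.argv[1]
s=st();R=toolR(s)
p=shot('wrist','w%s.png'%n)
cv2.imwrite('pics/w%sc.png'%n,cv2.resize(p['pixels'][110:190,140:360],None,fx=3.6,fy=3.6,interpolation=cv2.INTER_CUBIC))
c,sn=np.cos(-.0958),np.sin(-.0958)
for a in [(50,30),(50,-30)]:
    print('thread',np.round(proj(p,[504.7+a[0]*c-a[1]*sn,6.1+a[0]*sn+a[1]*c,40]),1),'hole top',np.round(proj(p,s['eef_pos']+R.apply([a[0]-.3,-a[1]-.7,6])),1))
q=shot('scene','s%s.png'%n);cv2.imwrite('pics/s%sc.png'%n,cv2.resize(q['pixels'][130:250,190:340],None,fx=5,fy=5,interpolation=cv2.INTER_CUBIC))
E
python3 chk.py 16
python3 - <<'E'
from h import *
plan([504.9,5.4,61],-.0958,4)
E
```

```text
t 19.63 pos [505.5   4.4  75.5] rot [-3.141 -0.    -0.097] F [ 0.2 -0.8 -6.7] op 0.359 q [-0.12  0.52  1.99  0.    0.63  1.54]
thread [197.9 145.9] hole top [191.8 151.4]
thread [292.9 145.8] hole top [302.2 151.4]
N 4
[[[-0.005, -0.008, 0.121], [-0.002, -0.002, -0.004]], [[-0.005, -0.008, 0.121], [-0.002, -0.002, -0.004]], [[-0.005, -0.008, 0.121], [-0.002, -0.002, -0.004]], [[-0.005, -0.008, 0.121], [-0.002, -0.002, -0.004]]]
```

View pics/w16c.png

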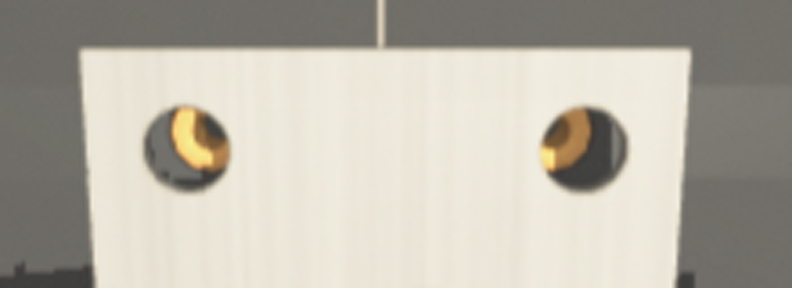

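View pics/s16c.png

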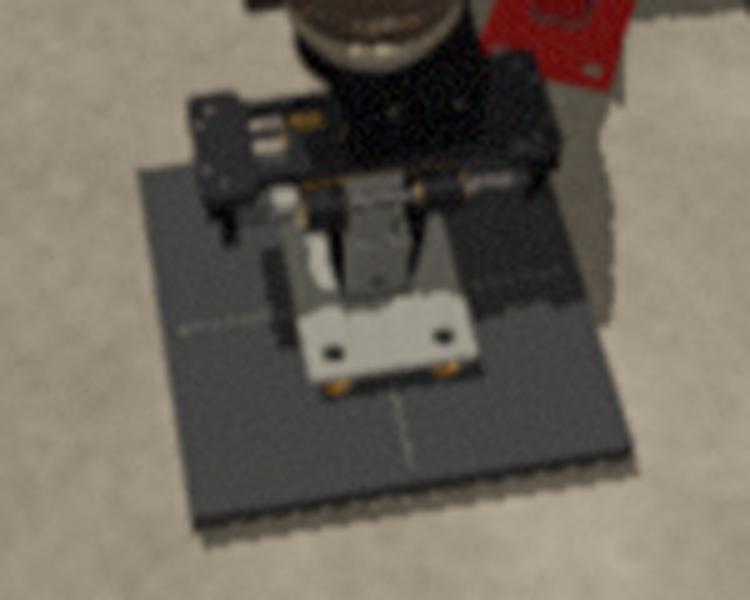

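Call:
drive_tool:
  increments:
    - [[0,-0.01,0.12],[0,0,0]]
    - [[0,-0.01,0.15],[0,0,0]]
    - [[-0.01,-0.01,0.12],[0,0,0]]
    - [[-0.01,0,0.09],[0,0,0]]
    - [[0,0,0],[0,0,0]]

```text
t: 20.15
eef_pos: [504.4, 5.4, 60.1]
tcp_rot: [-3.141, 0.001, -0.097]
ft_force: [0.0, -0.7, -6.0]
opening: 0.357
```

Call:
drive_tool:
  increments:
    - [[0,0,0],[0,0,0]]
    - [[0,0,0],[0,0,0]]
    - [[0,0,0],[0,0,0]]

```text
t: 20.4
eef_pos: [504.9, 5.4, 61.0]
tcp_rot: [-3.141, -0.0, -0.097]
ft_force: [-0.9, -0.5, -6.2]
opening: 0.352
```

```bash
python3 chk.py 17
```

```text
t 20.4 pos [504.9   5.4  61. ] rot [-3.141 -0.    -0.097] F [-0.9 -0.5 -6.2] op 0.352 q [-0.12  0.55  2.    0.    0.59  1.55]
thread [195.8 147.8] hole top [191.8 151.4]
thread [297.9 147.7] hole top [302.2 151.4]
```

View pics/w17c.png

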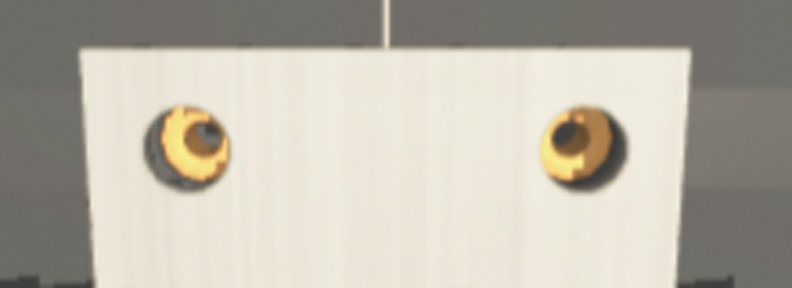

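View pics/s17c.png

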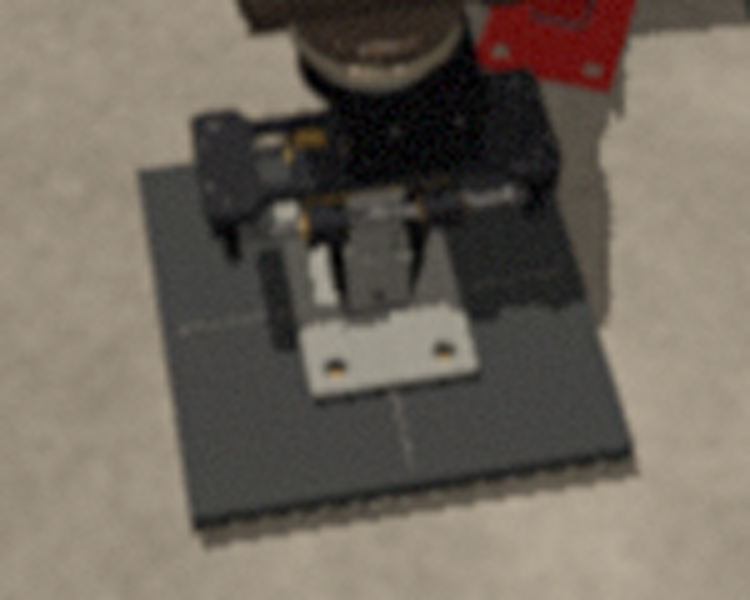

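Call:
drive_tool:
  increments:
    - [[0,0.015,0],[0,0,0]]
    - [[0,0,0],[0,0,0]]
    - [[0,0,0],[0,0,0]]
    - [[0,0,0],[0,0,0]]

```text
t: 20.83
eef_pos: [504.8, 4.9, 60.9]
tcp_rot: [-3.141, -0.0, -0.097]
ft_force: [1.0, 0.6, -6.4]
opening: 0.357
```

```bash
python3 chk.py 18; python3 - <<'E'
import cv2
a=cv2.imread('pics/s18.png')
cv2.imwrite('pics/s18b.png',cv2.resize(a[90:290,60:420],None,fx=2.2,fy=2.2,interpolation=cv2.INTER_CUBIC))
E
```

```text
t 20.83 pos [504.8   4.9  60.9] rot [-3.141 -0.    -0.097] F [ 1.   0.6 -6.4] op 0.357 q [-0.12  0.55  2.    0.    0.59  1.55]
thread [195.  147.7] hole top [191.8 151.4]
thread [297.1 147.6] hole top [302.2 151.4]
```

View pics/w18c.png

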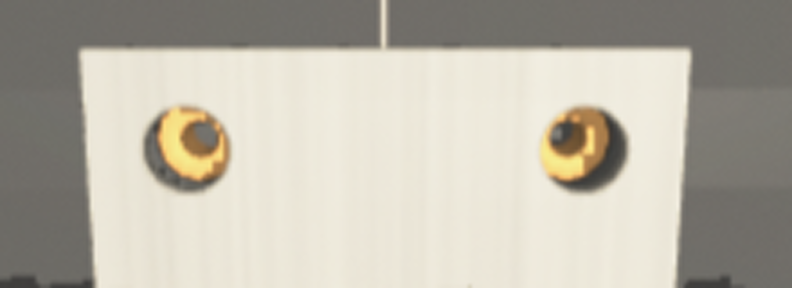

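View pics/s18b.png

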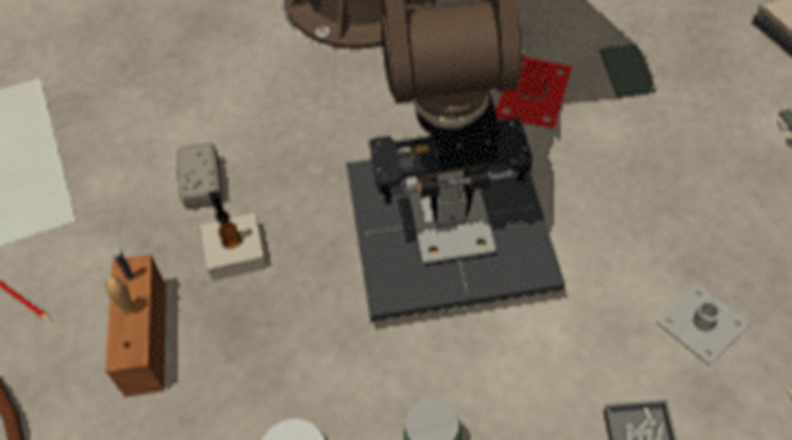

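```bash
python3 - <<'E'
from h import *
print(env.job_done()); st()
E
```

```text
the job is handed in; nothing more can be done
None
the job is handed in; nothing more can be done
```

The vial is stoppered, and the arm is holding the steel column flange level over the stone, with its holes over the four threads. I handed the job in at about 21 s of the 58 s allowed.

**Stopper:** I drew it from the tool block, pushed it into the vial until the collar sat on the rim (14 N of contact) and let go. The last scene picture shows it in the vial with the vial upright. The scriber and file are still in the block.

**Flange:** I lifted it by its socket and carried it over the stone. Its underside is about 50 mm above the bench, roughly 10 mm clear of the stone. That height follows from where I gripped it, and the hole spacing in the wrist picture agrees.

**Last checks:**
- **Holes:** the two outer threads show through their holes in the wrist picture, centred to within about 0.5 mm.
- **Not seen directly:** the gripper hides the two inner holes, so their alignment rests on the fitted yaw and hole pattern.
- **Small correction:** the first alignment was about 0.5 mm off sideways against the threads, so I nudged it before handing in.
- **Contact:** the force reading was about the flange's own weight, with no sign of it touching the stone.

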